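# Scatter terrazzo chips in a casting mould

### The arm

A 6-joint arm with a two-finger parallel gripper is mounted at the origin on the work surface. World frame = base frame: x ahead of the robot, y to its left, z up, the work surface at z = 0. Lengths are in m, angles in rad, forces in N, time in s.
With the tool pointing down it reaches from about 0.3 to 0.875 m from the base axis. Payload 6.4 kg.
Tool frame: the origin (TCP) lies between the finger pads; the fingertips stand 25 mm ahead of it and the grasp point (between the pads) lies 6 mm ahead of it; z points along the fingers, y is the line along which they close (so a half turn about z gives the same grasp; the last joint's range is limited). The gripper opens to 88 mm and grips with 3 to 60 N. Pads are 18 mm wide; open, the fingers measure 123 mm over their backs; the gripper's body (75 mm by 187 mm) begins 45 mm behind the grasp point.
Start: joints at [1.125, 0.181, 1.607, -0, 1.354, -0.206], TCP at [0.137, 0.559, 0.264] pointing down, gripper open.
Joint ranges: [-2.99, 2.99], [-0.89, 2.07], [0.3, 2.58], [-1.14, 4.28], [0, 2.63], [-3.12, 3.12]. Speed limits (rad/s): [2.57, 2.57, 3.01, 3.14, 3.14, 3.14].

### API

Orientations are given as a rotation vector (axis times angle).
In Python, from cell import * gives the robot as it stands. The module is installed in compiled form; this text tells all that it offers.
- The arm moves only by the tool jog_arm, never from a script. Its argument "motion" is a list of rows, each an object with "dp": the shift along the world's x, y, z in mm, a list of three; "angular": the turn, a rotation vector about the world's x, y, z in rad, a list of three; "jaw": the finger opening in mm, from 0 to 88.1. A call has exactly 5 rows; each row is the pose to reach, as a shift and turn from the pose commanded when the call began; what a row does not reach only later rows make up. A row lasts 1/10 s, in which the tool goes at most 50 mm and 8.59 degrees, less where a joint would pass 70% of its speed; a pose out of reach is approached as far as the arm can. A call with a gripper value outside its range is refused whole. The fingers move at their own pace and stop on an object; "force" is the grip in N (left out, the last holds). Time passes only in rows, so rows that repeat a pose let the fingers close, or fill a call up. It gives the time, the measured TCP pose, the force, the opening and the grip force at its end, in the units of the state.
- read_state(): the state, without advancing time (a new reading comes with each control period).
- grab_frame(name): name is "scene" or "top" or "wrist"; returns (picture, depth): 420x560x3 uint8, red, green, blue; 420x560 float32, m along the optical axis (not along the pixel's ray), 0 where there is no reading.
- calibration(name): a dict with "vfov" (degrees; the focal length in pixels is half the picture's height over the tangent of half this angle, whatever the lens; pixels are square), "cx", "cy" (the principal point, pixels), "k1" (the pictures are not rectified: a ray, as slopes to the right and down, at radius r is drawn at 1 + k1 r^2 times it, then the intrinsics apply), "pose" (4x4, takes a point from camera to world coordinates); the wrist camera has in their place "T_tool_cam" (4x4, takes a point from camera to tool coordinates, whose origin is the TCP and whose axes are the flange's). Camera axes: x right, y down, z forward; pixel columns grow to the right and rows downward; lengths in m; the calibration is good to about 2 mm. A picture is of the moment at which its call begins: read the wrist's pose just before it. calibration takes no time and is no camera call.
- finish_job(): hands the job in; it is judged then, once.
Trained networks look in the newest picture that a camera, given by its name, has taken for a name from the list of things; names that differ only in an ending like _2 or _b are one class to them, and where a whole thing is asked for, a point or a joint stands for the part that bears it (a point fixed in the world has none). Each returns a list of dicts, best first, with "confidence" (0 to 1); they miss things now and then, are a little off and sometimes report something else, mostly with a low value. They report only what shows in the picture. A call takes as long as a camera call. They do not tell look-alikes from the thing itself.
- look_for(name, camera): "location" ([column, row] in pixels, amid what is visible of it).
- cut_out(name, camera): "pixels" (420x560 bool, what is visible of it) and "location" ([column, row] in pixels, amid what is visible of it).
- spot_point(name, camera): "location" ([column, row] in pixels: a listed point, or the origin of a listed thing).
The state is a dict: "time_s": time; "joint_positions": joint angles; "joint_vel": joint speeds; "tau": joint torques, N m; "eef_pos": TCP position; "orientation": TCP orientation; "wrist_force": force on the tool from outside, world axes, zero at the start; "wrist_torque": the same for the moment, N m; "finger_gap": finger opening in m; "finger_force": force on a finger pad.
Only numpy, scipy, OpenCV 4.12 (cv2) and the standard library are available. Lean on these libraries where they do the work, as an engineer would, in place of code of your own. Each camera call takes 0.05 s, during which the arm holds its last target. There are 200 camera calls.

### The job

Get the terrazzo casting mould ready: push its end gate fully shut and swing the brass hook down until it rests over the pin that catches it, and put every blue chip into the teal shaker with the white ones. Then carry the shaker over the mould, tip it and shake all the chips out evenly over the mould floor, so that every quarter has at least one well out from the middle, with none on top of another and none left over. Finally stand the shaker upright back on its cork mat, without disturbing the other things on the table.

Things in the scene. Friction and masses are not known exactly. Their poses are not given: they have to be found in the camera images.
- mould: Casting mould, fixed: plywood board 10 mm thick, timber sides 14 mm thick with tops 36 mm up. Origin on the table under the centre of the mould floor; the floor is 10 mm up, 180 mm (own x; -x side nearest the robot) by 240 mm (own y); its quarters meet at x = y = 0. The board reaches x = +-112, y = -146 to 138 mm. Three sides are fixed; the fourth, at own -y, is the gate.
- gate (a joint): End gate of the mould, a timber bar 201 mm long, 14 mm thick, from 11 to 36 mm above the table, turning on an upright pin at its far end, at mould (97, -127) mm. In rad: 0 = fully shut (a stop), growing as the free end swings out to mould -y. It stays where left; a push near the free end takes under 1 N.
- gate_end (a point): free end of the gate, on its centre line, 23.5 mm above the table (at mould (-104, -127) mm when shut). A brass keeper pin, 8 mm thick, sticks out 18 mm from it.
- hook (a joint): Brass hook on the outer face of the mould's near (-x) side: a bar 8 mm wide, 10 mm thick, 90 mm long from its level pin (along mould x), tip turned down 24 mm. In rad: 0 = closed (a stop), the bar level towards mould -y with its tip over the gate's keeper pin; grows as the bar swings up; 1.57 = upright. It stays where left; 60 mm from the pin it moves at about 1 N.
- hook_pivot (a point): centre of the hook's pin, on the bar's centre line, at mould (-111, -60) mm, 36 mm above the table
- shaker: Teal chip shaker, 250 g, smooth inside. Origin under its foot, z up, x towards its spout. Tub x -48 to 29, 62 wide (y), 70 high (mm), walls 3, lid over x < -8; then an open chute with side cheeks, from the floor at x = 25 up to the lip. Chips go in at the mouth, at (38, 0, 60), 56 wide; cheeks up to 75 high. Handle bar 14 thick (x), 62 long (y), 22 high, centred at (-6, 0, 104), open beneath.
- lip (a point): Middle of the shaker's pouring lip, at shaker (85, 0, 52) mm. The chute rises to it at 40 degrees, so upright it holds the chips; tipped forward it slopes down from 0.7 rad on; shaken, chips start to come over the lip, one to three at a time, at about 0.7 to 1.0 rad, and the last by about 1.2.
- mat: cork mat 150 x 120 x 4 mm, fixed, on which the shaker stands at the start; origin under its centre
- white1: Off-white terrazzo chip, in the shaker at the start, 26 x 20 x 16 mm (its own x, y, z), 20 g, edges rounded off; the origin is its centre. 
- white2: Off-white terrazzo chip, in the shaker at the start, 26 x 20 x 16 mm (its own x, y, z), 20 g, edges rounded off; the origin is its centre. 
- white3: Off-white terrazzo chip, in the shaker at the start, 26 x 20 x 16 mm (its own x, y, z), 20 g, edges rounded off; the origin is its centre. 
- white4: Off-white terrazzo chip, in the shaker at the start, 26 x 20 x 16 mm (its own x, y, z), 20 g, edges rounded off; the origin is its centre. 
- white5: Off-white terrazzo chip, in the shaker at the start, 26 x 20 x 16 mm (its own x, y, z), 20 g, edges rounded off; the origin is its centre. 
- blue1: Blue terrazzo chip, lying on a 6 mm thick wooden palette at the start (three to five of the five are present), 26 x 20 x 16 mm (its own x, y, z), 20 g, edges rounded off; the origin is its centre. 
- blue2: Blue terrazzo chip, lying on a 6 mm thick wooden palette at the start (three to five of the five are present), 26 x 20 x 16 mm (its own x, y, z), 20 g, edges rounded off; the origin is its centre. 
- blue3: Blue terrazzo chip, lying on a 6 mm thick wooden palette at the start (three to five of the five are present), 26 x 20 x 16 mm (its own x, y, z), 20 g, edges rounded off; the origin is its centre. 
- blue4: Blue terrazzo chip, lying on a 6 mm thick wooden palette at the start (three to five of the five are present), 26 x 20 x 16 mm (its own x, y, z), 20 g, edges rounded off; the origin is its centre. 
- blue5: Blue terrazzo chip, lying on a 6 mm thick wooden palette at the start (three to five of the five are present), 26 x 20 x 16 mm (its own x, y, z), 20 g, edges rounded off; the origin is its centre. 
- flask: turquoise drinking flask, a bystander; origin under its centre
- glue: white glue bottle, a bystander; origin under its centre
- acrylic: small red paint pot, a bystander; origin under its centre
- tube: paint tube, a bystander; origin under its middle
- brushes: white jar of brushes, a bystander; origin under its centre
- pastels: box of pastels, a bystander; origin under its middle
There are look-alikes about, which are no part of the job. Several things have the shape of the mat; the one meant has the colours described above.

How it is judged:
By the outcome, as a careful person would: the job done as asked, in the order asked, and still so for the second after the job is handed in, with the robot touching nothing.
Of blue1, blue2, blue3, blue4, blue5 only 3 to 5 are there at a start; the rules pass over those that are not, and their reading is None.
At some moment in a run one of blue1, blue2, blue3, blue4, blue5 may be knocked a few centimetres aside while the robot is not near it.
It also fails if it takes over 210 s, if anything falls off the work surface, if the arm or the gripper's body presses on something with over 40 N, if the wrist force passes 120 N, or if a joint passes its speed limit or range.

## Working session

There is one attempt and no reset: what is moved stays moved. The work goes in short steps, Python scripts to look and compute and a tool call to move; the robot and the scene stay as the last step left them, time stands still between calls to the robot, and variables do not carry over. Pictures are saved under pics/ and viewed, at most 14 in all, crops included, and the job is handed in when it is done.

Besides the shell and the picture viewer there is one more tool, called after "Emit:" by a JSON object that holds its "name" and its "arguments". jog_arm: Moves the arm, as the interface text tells. Its arguments: {"type":"object","properties":{"motion":{"type":"array"},"force":{"type":"number"}},"required":["motion"]}

```bash
mkdir -p pics
cat > h.py <<'E'
from cell import *
import numpy as np, cv2
from scipy.spatial.transform import Rotation as R
def K(c):
    f=210/np.tan(np.radians(c["vfov"])/2); return np.array([[f,0,c["cx"]],[0,f,c["cy"]],[0,0,1]])
def pose(n,c,s=None):
    if "pose" in c: return np.array(c["pose"])
    T=np.eye(4); T[:3,:3]=R.from_rotvec(s["orientation"]).as_matrix(); T[:3,3]=s["eef_pos"]
    return T@np.array(c["T_tool_cam"])
def rays(px,c):
    px=np.asarray(px,float).reshape(-1,1,2)
    return cv2.undistortPoints(px,K(c),np.array([c["k1"],0,0,0,0]) if False else np.array([c["k1"],0.,0,0])).reshape(-1,2)
def world(px,d,c,P):
    r=rays(px,c); d=np.asarray(d).reshape(-1,1)
    return (np.hstack([r*d,d])@P[:3,:3].T)+P[:3,3]
def onplane(px,z,c,P):
    r=rays(px,c); v=np.hstack([r,np.ones((len(r),1))])@P[:3,:3].T
    return P[:3,3]+v*((z-P[2,3])/v[:,2])[:,None]
def proj(X,c,P):
    q=(np.asarray(X).reshape(-1,3)-P[:3,3])@P[:3,:3]; u=q[:,:2]/q[:,2:]
    u=u*(1+c["k1"]*(u**2).sum(1,keepdims=True)); k=K(c)
    return u*k[0,0]+k[:2,2]
def frame(n):
    s=read_state(); im,d=grab_frame(n); c=calibration(n); return im,d,c,pose(n,c,s)
def save(im,f): cv2.imwrite("pics/"+f,im[:,:,::-1])
E
python3 - <<'E'
from h import *
for n in ["top","scene"]:
    im,d,c,P=frame(n); save(im,n+"1.png"); print(n,{k:c[k] for k in c if k!='pose'}); print(P.round(3))
    np.save(n+"d.npy",d)
    for t in ["mould","gate","hook","shaker","mat","blue1","white1","flask","glue","acrylic","tube","brushes","pastels"]:
        for r in cut_out(t,n)[:6]:
            m=r["pixels"]&(d>0); ys,xs=np.nonzero(m)
            if len(xs)<5: continue
            W=world(np.c_[xs,ys],d[ys,xs],c,P)
            print(t,round(r["confidence"],2),np.round(r["location"]),len(xs),np.median(W,0).round(3),W.min(0).round(3),W.max(0).round(3))
    for t in ["mould","gate_end","hook_pivot","lip","shaker","mat"]:
        print(t,[(round(r["confidence"],2),np.round(r["location"],1)) for r in spot_point(t,n)[:4]])
E
```

```text
top {'vfov': 48.176098946554795, 'cx': 278.767197516072, 'cy': 213.44348083129714, 'k1': -0.06478753581071472}
[[ 0.026 -0.972  0.233  0.264]
 [-1.    -0.024  0.012  0.026]
 [-0.006 -0.233 -0.972  1.183]
 [ 0.     0.     0.     1.   ]]
mould 0.72 [389. 182.] 1529 [ 0.627 -0.235  0.05 ] [ 0.549 -0.274 -0.002] [ 0.69  -0.194  0.122]
gate 0.69 [305. 215.] 556 [ 0.531 -0.029  0.035] [ 0.427 -0.065 -0.004] [0.64  0.001 0.043]
shaker 0.61 [388. 183.] 1674 [ 0.631 -0.237  0.046] [ 0.549 -0.299 -0.006] [ 0.718 -0.193  0.123]
shaker 0.59 [186. 132.] 2306 [0.762 0.29  0.022] [ 0.704  0.192 -0.004] [0.825 0.401 0.029]
mat 0.7 [369. 188.] 1058 [ 0.622 -0.202  0.004] [ 0.54  -0.328 -0.006] [ 0.728 -0.144  0.077]
mat 0.68 [415. 329.] 3052 [ 0.261 -0.301  0.004] [ 0.168 -0.393 -0.004] [ 0.356 -0.213  0.012]
mat 0.53 [307. 215.] 555 [ 0.537 -0.028  0.035] [ 0.427 -0.065 -0.002] [0.643 0.003 0.043]
mat 0.45 [352. 280.] 591 [ 0.373 -0.143  0.021] [ 0.325 -0.196 -0.   ] [ 0.417 -0.086  0.03 ]
blue1 0.46 [401. 240.] 81 [ 0.481 -0.269  0.021] [ 0.469 -0.284  0.004] [ 0.497 -0.259  0.026]
blue1 0.44 [446.
[... 3102 characters left out ...]
 0.001] [ 0.419 -0.081  0.029]
brushes 0.69 [452. 272.] 1803 [0.327 0.387 0.094] [ 0.069  0.225 -0.003] [0.469 0.459 0.223]
brushes 0.56 [201. 188.] 651 [ 0.628 -0.2    0.005] [ 0.543 -0.288 -0.001] [ 0.724 -0.144  0.015]
pastels 0.97 [237. 361.] 4592 [0.768 0.303 0.022] [ 0.704  0.183 -0.003] [0.829 0.394 0.027]
pastels 0.51 [427. 337.] 3574 [0.511 0.485 0.152] [ 0.333  0.374 -0.004] [0.559 0.536 0.22 ]
mould [(0.74, array([291. , 258.4]))]
gate_end [(0.73, array([286.1, 188.7]))]
hook_pivot [(0.69, array([314.1, 214.9]))]
lip [(0.6, array([214.4, 155. ]))]
shaker [(0.63, array([192.5, 185.6])), (0.52, array([215.6, 155.6]))]
mat [(0.9, array([294.6, 131.8])), (0.58, array([187.7, 183.2]))]
```

```bash
ls pics
```

```text
scene1.png
top1.png
```

View pics/top1.png

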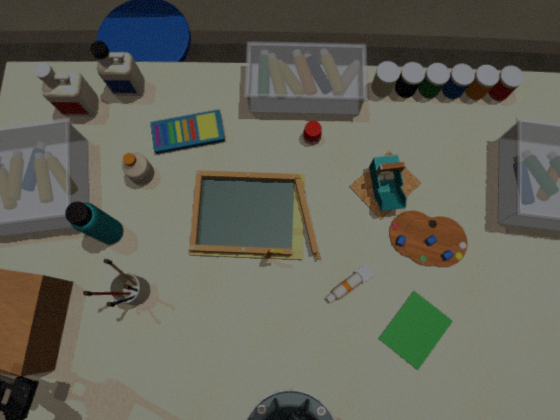

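View pics/scene1.png

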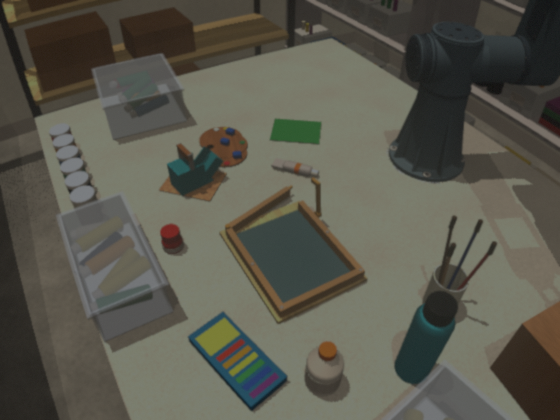

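The top picture shows the mould at (245,211), its gate open with the free end at (318,257), and the hook upright at (267,255). The teal shaker stands at (388,183) on the cork-coloured mat. The green mat at (415,330) is a look-alike. Three blue chips lie on the palette at (401,240), (431,240) and (446,258), among paint dabs. The scene view agrees.

```bash
cat > fit.py <<'E'
from h import *
from scipy.optimize import least_squares
def cloud(n,im,d,c,P):
    ys,xs=np.nonzero(d>0); return world(np.c_[xs,ys],d[ys,xs],c,P), im[ys,xs], np.c_[xs,ys]
E
python3 - <<'E'
from fit import *
Ws=[]
for n in ["top","scene"]:
    im=cv2.imread(f"pics/{n}1.png")[:,:,::-1]; d=np.load(n+"d.npy"); c=calibration(n); P=pose(n,c)
    W,C,px=cloud(n,im,d,c,P)
    m=(W[:,0]>.4)&(W[:,0]<.68)&(W[:,1]>-.08)&(W[:,1]<.29)&(W[:,2]>.029)&(W[:,2]<.043)
    A=W[m]; print(n,"rim z",np.median(A[:,2]),len(A)); Ws.append(A)
    def segs(p):
        x,y,t,g=p; r=lambda q:np.array([[np.cos(t),-np.sin(t)],[np.sin(t),np.cos(t)]])@q+[x,y]
        h=np.array([97,-127])/1e3; e=h+.201*np.array([-np.cos(g),-np.sin(g)])
        return [(r(np.array(a)),r(np.array(b))) for a,b in [((.097,-.12),(.097,.134)),((-.097,-.12),(-.097,.134)),((-.1,.127),(.1,.127)),(h,e)]]
    def res(p,A):
        D=[]
        for a,b in segs(p):
            u=b-a; s=np.clip(((A[:,:2]-a)@u)/(u@u),0,1); D.append(np.linalg.norm(A[:,:2]-a-s[:,None]*u,axis=1))
        return np.min(D,0)
    f=least_squares(res,[.53,.13,0.,.4],args=(A,),loss="soft_l1",f_scale=.004); p=f.x
    print(n,"mould",p.round(4),np.median(res(p,A)).round(4)); print(segs(p)[3][1].round(3))
    # shaker
    m=(W[:,0]>.52)&(W[:,0]<.75)&(W[:,1]>-.33)&(W[:,1]<-.13)
    S=W[m]; Hd=S[S[:,2]>.108]; r=cv2.minAreaRect((Hd[:,:2]*1e3).astype(np.float32)); print("handle",len(Hd),r,np.median(Hd[:,2]))
    for k in ["lip","shaker"]:
        for q in spot_point(k,n)[:1]: print(k,onplane([q["location"]],.056 if k=="lip" else .004,c,P)[0].round(3))
    if n=="top":
        cr=cv2.resize(im[140:280,340:480],None,fx=4,fy=4,interpolation=cv2.INTER_CUBIC); save(cr,"crop1.png")
E
```

```text
top rim z 0.0354983383173042 2036
top mould [ 0.5421  0.1247 -0.0169  0.2603] 0.0039
[ 0.442 -0.052]
handle 171 ((644.8661499023438, -231.23373413085938), (15.694107055664062, 63.83731460571289), 7.502990245819092) 0.11822667316584612
lip [ 0.559 -0.24   0.056]
shaker [ 0.636 -0.228  0.004]
scene rim z 0.0361190948416773 2516
scene mould [ 0.5448  0.126  -0.0171  0.2604] 0.0043
[ 0.445 -0.051]
handle 127 ((645.694091796875, -230.012939453125), (15.364764213562012, 67.09488677978516), 11.57397747039795) 0.11822223975981272
lip [ 0.559 -0.248  0.056]
shaker [ 0.641 -0.219  0.004]
```

View pics/crop1.png

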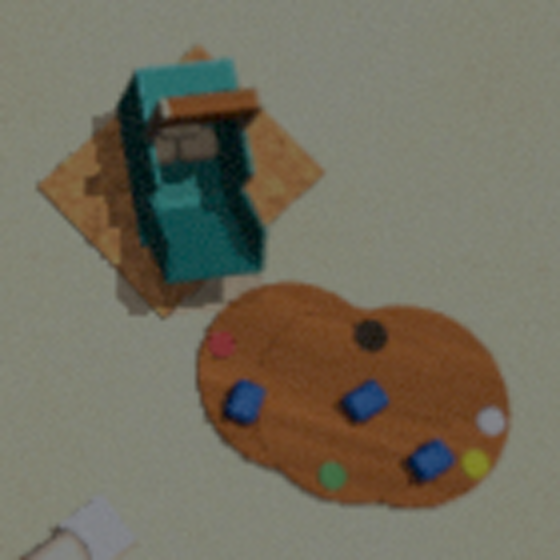

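The crop confirms the teal shaker with white chips on the cork-patterned mat at crop (180,180), and three blue chips on the palette at crop (244,402), (364,400) and (430,460). The other spots are flat paint dabs, and the green mat is ruled out by colour.

Run:
```python
from h import *
s=read_state(); print(s); print(R.from_rotvec(s["orientation"]).as_matrix().round(3)); print(np.array(calibration("wrist")["T_tool_cam"]).round(3))
```

```text
{'time_s': 2.2, 'joint_positions': array([ 1.12466834e+00,  1.80799585e-01,  1.60702621e+00,  1.51191102e-05,
        1.35381247e+00, -2.06308043e-01]), 'joint_vel': array([ 0.00197191,  0.00118135, -0.0002566 , -0.00017696, -0.00080729,
       -0.00020009]), 'tau': array([-1.70503245e-05, -4.33825421e+01, -3.42166972e+01,  7.00746663e-02,
        3.10747535e-02, -9.75169002e-06]), 'eef_pos': array([0.13656143, 0.55854738, 0.263702  ]), 'orientation': array([-3.75807843e-01, -3.11900515e+00,  6.04364876e-05]), 'wrist_force': array([ 0.14241679,  0.58133605, -0.68510359]), 'wrist_torque': array([ 0.00664066,  0.03978572, -0.03601105]), 'finger_force': 0.0, 'finger_gap': 0.08812962526165745}
[[-0.971  0.238 -0.   ]
 [ 0.238  0.971 -0.   ]
 [ 0.    -0.    -1.   ]]
[[-0.002 -0.963 -0.268  0.069]
 [ 1.    -0.001 -0.002  0.002]
 [ 0.001 -0.268  0.963 -0.121]
 [ 0.     0.     0.     1.   ]]
```

Emit:
{"name": "jog_arm", "arguments": {"motion": [{"dp":[21,-43,14],"angular":[0,0,-0.148],"jaw":0},{"dp":[43,-87,28],"angular":[0,0,-0.296],"jaw":0},{"dp":[65,-130,38],"angular":[0,0,-0.444],"jaw":0},{"dp":[87,-174,38],"angular":[0,0,-0.592],"jaw":0},{"dp":[108,-218,38],"angular":[0,0,-0.74],"jaw":0}]}}

```text
time_s: 2.7
eef_pos: [0.2451, 0.3391, 0.3023]
orientation: [1.485, 2.767, 0.002]
wrist_force: [1.2, 0.2, 0.2]
finger_gap: 0.0503
finger_force: 0.0
```

Emit:
{"name": "jog_arm", "arguments": {"motion": [{"dp":[21,-43,0],"angular":[0,0,-0.148],"jaw":0},{"dp":[43,-87,0],"angular":[0,0,-0.296],"jaw":0},{"dp":[65,-130,0],"angular":[0,0,-0.444],"jaw":0},{"dp":[87,-174,0],"angular":[0,0,-0.591],"jaw":0},{"dp":[108,-218,0],"angular":[0,0,-0.591],"jaw":0}]}}

```text
time_s: 3.2
eef_pos: [0.3531, 0.1207, 0.3022]
orientation: [2.225, 2.216, 0.002]
wrist_force: [0.4, 1.2, 0.4]
finger_gap: 0.0102
finger_force: 0.0
```

Emit:
{"name": "jog_arm", "arguments": {"motion": [{"dp":[21,-43,0],"angular":[0,0,0],"jaw":0},{"dp":[43,-87,-20],"angular":[0,0,0],"jaw":0},{"dp":[65,-130,-30],"angular":[0,0,0],"jaw":0},{"dp":[87,-174,-40],"angular":[0,0,0],"jaw":0},{"dp":[109,-218,-50],"angular":[0,0,0],"jaw":0}]}}

```text
time_s: 3.7
eef_pos: [0.4609, -0.0952, 0.2521]
orientation: [2.222, 2.22, 0.001]
wrist_force: [1.3, 1.1, 1.0]
finger_gap: 0.0002
finger_force: 0.0
```

Emit:
{"name": "jog_arm", "arguments": {"motion": [{"dp":[0,0,-45],"angular":[0,0,0],"jaw":0},{"dp":[0,0,-90],"angular":[0,0,0],"jaw":0},{"dp":[0,0,-135],"angular":[0,0,0],"jaw":0},{"dp":[0,0,-175],"angular":[0,0,0],"jaw":0},{"dp":[0,0,-204],"angular":[0,0,0],"jaw":0}]}}

```text
time_s: 4.2
eef_pos: [0.4591, -0.0925, 0.0458]
orientation: [-2.22, -2.219, 0.001]
wrist_force: [-0.2, -0.4, -0.1]
finger_gap: 0.0003
finger_force: 0.0
```

Emit:
{"name": "jog_arm", "arguments": {"motion": [{"dp":[0,15,0],"angular":[0,0,0],"jaw":0},{"dp":[0,30,0],"angular":[0,0,0],"jaw":0},{"dp":[0,45,0],"angular":[0,0,0],"jaw":0},{"dp":[0,60,0],"angular":[0,0,0],"jaw":0},{"dp":[0,70,0],"angular":[0,0,0],"jaw":0}]}}

```text
time_s: 4.7
eef_pos: [0.4611, -0.0217, 0.0499]
orientation: [2.219, 2.221, 0.002]
wrist_force: [0.6, -0.4, 0.5]
finger_gap: 0.0
finger_force: 0.2
```

Emit:
{"name": "jog_arm", "arguments": {"motion": [{"dp":[0,2,0],"angular":[0,0,0],"jaw":0},{"dp":[0,3,0],"angular":[0,0,0],"jaw":0},{"dp":[0,4,0],"angular":[0,0,0],"jaw":0},{"dp":[0,5,0],"angular":[0,0,0],"jaw":0},{"dp":[0,6,0],"angular":[0,0,0],"jaw":0}]}}

```text
time_s: 5.2
eef_pos: [0.4607, -0.0181, 0.0485]
orientation: [2.221, 2.22, -0.001]
wrist_force: [-1.6, -8.2, 1.8]
finger_gap: 0.0006
finger_force: 4.2
```

Emit:
{"name": "jog_arm", "arguments": {"motion": [{"dp":[0,-12,0],"angular":[0,0,0],"jaw":0},{"dp":[0,-12,48],"angular":[0,0,0],"jaw":0},{"dp":[0,-12,96],"angular":[0,0,0],"jaw":0},{"dp":[0,-12,140],"angular":[0,0,0],"jaw":0},{"dp":[-10,20,140],"angular":[0,0,0],"jaw":0}]}}

```text
time_s: 5.7
eef_pos: [0.4553, -0.0004, 0.1948]
orientation: [2.218, 2.209, 0.01]
wrist_force: [1.5, 0.6, -0.3]
finger_gap: 0.0004
finger_force: 0.0
```

Emit:
{"name": "jog_arm", "arguments": {"motion": [{"dp":[-17,45,0],"angular":[0,0,0],"jaw":0},{"dp":[-27,91,0],"angular":[0,0,0],"jaw":0},{"dp":[-27,91,-40],"angular":[0,0,0],"jaw":0},{"dp":[-27,91,-70],"angular":[0,0,0],"jaw":0},{"dp":[-27,91,-70],"angular":[0,0,0],"jaw":0}]}}

```text
time_s: 6.2
eef_pos: [0.4201, 0.0941, 0.1149]
orientation: [-2.217, -2.218, 0.008]
wrist_force: [-0.3, -0.2, -0.7]
finger_gap: 0.0002
finger_force: 0.0
```

Emit:
{"name": "jog_arm", "arguments": {"motion": [{"dp":[0,-12,0],"angular":[0,0,0],"jaw":0},{"dp":[0,-20,0],"angular":[0,0,0],"jaw":0},{"dp":[0,-27,0],"angular":[0,0,0],"jaw":0},{"dp":[0,-36,-2],"angular":[0,0,0],"jaw":0},{"dp":[0,-44,-4],"angular":[0,0,0],"jaw":0}]}}

```text
time_s: 6.7
eef_pos: [0.4239, 0.0488, 0.1149]
orientation: [2.221, 2.22, 0.002]
wrist_force: [-0.2, 0.5, 0.3]
finger_gap: 0.0003
finger_force: 0.2
```

Emit:
{"name": "jog_arm", "arguments": {"motion": [{"dp":[0,-8,-5],"angular":[0,0,0],"jaw":0},{"dp":[0,-15,-11],"angular":[0,0,0],"jaw":0},{"dp":[0,-20,-18],"angular":[0,0,0],"jaw":0},{"dp":[0,-25,-26],"angular":[0,0,0],"jaw":0},{"dp":[0,-29,-37],"angular":[0,0,0],"jaw":0}]}}

```text
time_s: 7.2
eef_pos: [0.4235, 0.0206, 0.0766]
orientation: [2.221, 2.221, 0.0]
wrist_force: [-0.0, 0.7, 0.3]
finger_gap: 0.0001
finger_force: 0.2
```

Emit:
{"name": "jog_arm", "arguments": {"motion": [{"dp":[0,-1,-4],"angular":[0,0,0],"jaw":0},{"dp":[0,-2,-7],"angular":[0,0,0],"jaw":0},{"dp":[0,-2,-10],"angular":[0,0,0],"jaw":0},{"dp":[0,-2,-12],"angular":[0,0,0],"jaw":0},{"dp":[0,-2,-12],"angular":[0,0,0],"jaw":0}]}}

```text
time_s: 7.7
eef_pos: [0.4234, 0.0191, 0.0661]
orientation: [-2.22, -2.222, 0.001]
wrist_force: [-5.7, -0.2, 12.4]
finger_gap: 0.0004
finger_force: 6.2
```

Emit:
{"name": "jog_arm", "arguments": {"motion": [{"dp":[0,0,45],"angular":[0,0,0],"jaw":0},{"dp":[0,0,90],"angular":[0,0,0],"jaw":0},{"dp":[0,0,140],"angular":[0,0,0],"jaw":0},{"dp":[5,-35,175],"angular":[0,0,0],"jaw":0},{"dp":[15,-80,200],"angular":[0,0,0],"jaw":0}]}}

```text
time_s: 8.2
eef_pos: [0.4387, -0.0586, 0.2677]
orientation: [2.214, 2.223, 0.004]
wrist_force: [0.9, -0.5, -0.1]
finger_gap: 0.0001
finger_force: 0.0
```

Emit:
{"name": "jog_arm", "arguments": {"motion": [{"dp":[6,-48,0],"angular":[0,0,0],"jaw":10},{"dp":[12,-96,0],"angular":[0,0,0],"jaw":20},{"dp":[18,-144,0],"angular":[0,0,0],"jaw":30},{"dp":[24,-192,0],"angular":[0,0,0],"jaw":40},{"dp":[30,-240,0],"angular":[0,0,0],"jaw":40}]}}

```text
time_s: 8.7
eef_pos: [0.4679, -0.3008, 0.2642]
orientation: [2.221, 2.221, 0.0]
wrist_force: [1.9, -0.4, -0.3]
finger_gap: 0.0385
finger_force: 0.0
```

```bash
cat > chips.py <<'E'
from h import *
def blues(n):
    im,d,c,P=frame(n)
    h=cv2.cvtColor(im,cv2.COLOR_RGB2HSV)
    m=((h[:,:,0]>100)&(h[:,:,0]<128)&(h[:,:,1]>130)&(h[:,:,2]>50)).astype(np.uint8)
    m=cv2.morphologyEx(m,cv2.MORPH_OPEN,np.ones((3,3)))
    k,l,st,ce=cv2.connectedComponentsWithStats(m); out=[]
    for i in range(1,k):
        if st[i,4]<30: continue
        ys,xs=np.nonzero((l==i)&(d>0)); 
        if len(xs)<20: continue
        W=world(np.c_[xs,ys],d[ys,xs],c,P); zt=np.percentile(W[:,2],90)
        T=W[W[:,2]>zt-.004]; r=cv2.minAreaRect((T[:,:2]*1e3).astype(np.float32))
        (u,v),a=r[1],r[2]; la=a if u>v else a+90   # long-axis angle, deg
        out.append((np.round(r[0],1),np.round(r[1],1),round((la+90)%180-90,1),round(float(zt),4),ce[i].round(),len(xs)))
    return im,d,c,P,out
E
python3 - <<'E'
from chips import *
im,d,c,P,o=blues("wrist"); save(im,"w1.png")
for x in o: print(*x)
im,d,c,P=frame("top"); a=im[160:270,180:330]; im2,d2,c2,P2=frame("scene"); b=im2[160:270,230:380]
save(cv2.resize(np.hstack([a,b]),None,fx=2.6,fy=4,interpolation=cv2.INTER_CUBIC),"gh1.png")
print(read_state()["eef_pos"])
E
```

```text
[ 481.3 -267.7] [17.4 23.3] -23.3 0.023 [293. 159.] 253
[ 483.3 -344.2] [17.1 22.2] -58.7 0.0232 [294. 220.] 231
[ 446.3 -384. ] [16.6 21.9] -54.2 0.0233 [265. 250.] 204
[ 0.46762164 -0.30113437  0.26352287]
```

View pics/w1.png

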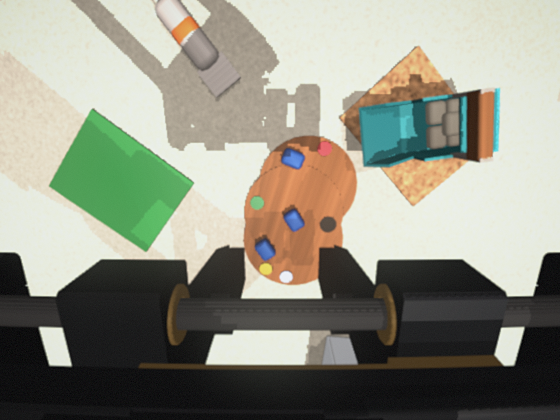

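View pics/gh1.png

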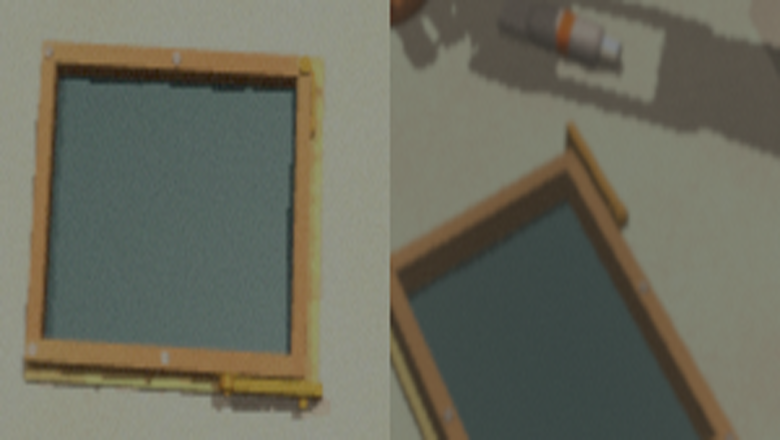

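The wrist view shows chips at (293,159), (294,220) and (265,250), with the shaker spout pointing left. The crops show the gate shut and the hook lying level over the gate's end.

Emit:
{"name": "jog_arm", "arguments": {"motion": [{"dp":[4,8,-20],"angular":[0,0,0.146],"jaw":40},{"dp":[8,16,-40],"angular":[0,0,0.292],"jaw":40},{"dp":[12,24,-60],"angular":[0,0,0.438],"jaw":40},{"dp":[14,33,-80],"angular":[0,0,0.584],"jaw":40},{"dp":[14,33,-100],"angular":[0,0,0.73],"jaw":40}]}}

```text
time_s: 9.35
eef_pos: [0.4821, -0.263, 0.1635]
orientation: [-1.27, -2.873, -0.001]
wrist_force: [0.2, 0.3, 0.4]
finger_gap: 0.0401
finger_force: 0.0
```

Emit:
{"name": "jog_arm", "arguments": {"motion": [{"dp":[0,0,-30],"angular":[0,0,0.146],"jaw":40},{"dp":[0,0,-60],"angular":[0,0,0.292],"jaw":40},{"dp":[0,0,-90],"angular":[0,0,0.434],"jaw":40},{"dp":[0,0,-118],"angular":[0,0,0.434],"jaw":40},{"dp":[0,0,-129],"angular":[0,0,0.434],"jaw":40}]}}

```text
time_s: 9.85
eef_pos: [0.4805, -0.2631, 0.0327]
orientation: [-0.632, -3.073, -0.004]
wrist_force: [-0.1, -0.6, -0.0]
finger_gap: 0.0396
finger_force: 0.0
```

Emit:
{"name": "jog_arm", "arguments": {"motion": [{"dp":[0,0,0],"angular":[0,0,0],"jaw":40},{"dp":[0,0,0],"angular":[0,0,0],"jaw":10},{"dp":[0,0,0],"angular":[0,0,0],"jaw":10},{"dp":[0,0,0],"angular":[0,0,0],"jaw":10},{"dp":[0,0,0],"angular":[0,0,0],"jaw":10}], "force": 12}}

```text
time_s: 10.35
eef_pos: [0.4828, -0.2666, 0.0367]
orientation: [0.634, 3.074, -0.002]
wrist_force: [-0.6, 1.4, 6.4]
finger_gap: 0.0201
finger_force: 12.0
```

Emit:
{"name": "jog_arm", "arguments": {"motion": [{"dp":[0,0,45],"angular":[0,0,0],"jaw":10},{"dp":[0,0,90],"angular":[0,0,0],"jaw":10},{"dp":[0,0,110],"angular":[0,0,-0.145],"jaw":10},{"dp":[30,10,110],"angular":[0,0,-0.29],"jaw":10},{"dp":[60,20,110],"angular":[0,0,-0.435],"jaw":10}]}}

```text
time_s: 10.85
eef_pos: [0.5429, -0.2467, 0.1473]
orientation: [1.293, 2.859, -0.001]
wrist_force: [0.7, -0.2, 0.2]
finger_gap: 0.0202
finger_force: 12.0
```

Emit:
{"name": "jog_arm", "arguments": {"motion": [{"dp":[25,6,0],"angular":[0,0,-0.145],"jaw":10},{"dp":[50,12,0],"angular":[0,0,-0.29],"jaw":10},{"dp":[50,12,0],"angular":[0,0,-0.435],"jaw":10},{"dp":[50,12,-20],"angular":[0,0,-0.572],"jaw":10},{"dp":[50,12,-46],"angular":[0,0,-0.572],"jaw":10}]}}

```text
time_s: 11.35
eef_pos: [0.5933, -0.2345, 0.1006]
orientation: [2.042, 2.382, 0.001]
wrist_force: [0.0, 0.1, -0.2]
finger_gap: 0.0198
finger_force: 12.0
```

Run:
```python
from chips import *
print(read_state()["eef_pos"],read_state()["finger_gap"])
im,d,c,P=frame("top"); im2,d2,c2,P2=frame("scene"); 
save(np.hstack([cv2.resize(im[130:230,330:430],None,fx=4,fy=4,interpolation=cv2.INTER_CUBIC),cv2.resize(im2[120:220,140:240],None,fx=4,fy=4,interpolation=cv2.INTER_CUBIC)]),"drop1.png")
```

```text
[ 0.59329692 -0.23449336  0.10056702] 0.019834602325067906
```

View pics/drop1.png

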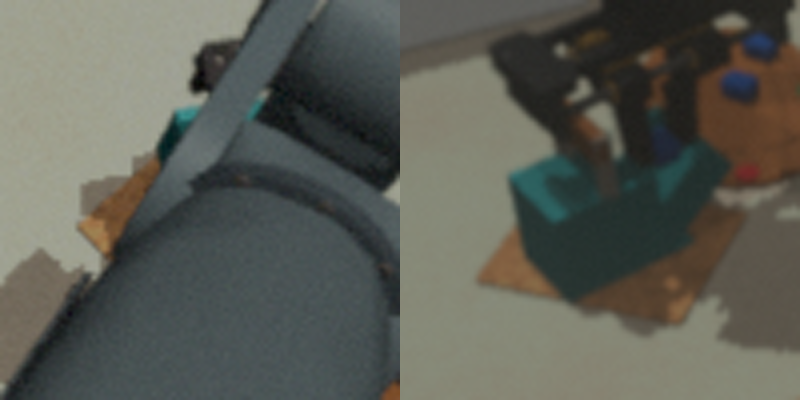

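The scene crop shows the chip at (665,135) held between the cheeks over the chute, clear of the handle at (590,150). Releasing it.

Emit:
{"name": "jog_arm", "arguments": {"motion": [{"dp":[0,0,0],"angular":[0,0,0],"jaw":30},{"dp":[0,0,0],"angular":[0,0,0],"jaw":32},{"dp":[0,0,0],"angular":[0,0,0],"jaw":32},{"dp":[0,0,46],"angular":[0,0,0],"jaw":32},{"dp":[-30,-30,60],"angular":[0,0,0],"jaw":40}]}}

```text
time_s: 11.95
eef_pos: [0.5659, -0.2629, 0.1642]
orientation: [2.03, 2.388, 0.003]
wrist_force: [-0.5, -1.4, 0.9]
finger_gap: 0.0381
finger_force: 0.0
```

Emit:
{"name": "jog_arm", "arguments": {"motion": [{"dp":[-30,-35,20],"angular":[0,0,0.13],"jaw":40},{"dp":[-55,-56,50],"angular":[0,0,0.26],"jaw":40},{"dp":[-80,-70,60],"angular":[0,0,0.389],"jaw":40},{"dp":[-80,-70,60],"angular":[0,0,0.389],"jaw":40},{"dp":[-80,-70,60],"angular":[0,0,0.389],"jaw":40}]}}

```text
time_s: 12.45
eef_pos: [0.4819, -0.3344, 0.2202]
orientation: [1.544, 2.734, -0.0]
wrist_force: [-0.1, 0.2, -0.5]
finger_gap: 0.0399
finger_force: 0.0
```

Run:
```python
from chips import *
print(read_state()["eef_pos"])
im,d,c,P,o=blues("wrist"); save(im,"w2.png")
for x in o: print(*x)
```

```text
[ 0.48194421 -0.3343757   0.22018975]
[ 624.9 -229.1] [15.4 25.9] -83.6 0.0284 [446. 178.] 456
[ 483.  -344.9] [16.2 22.3] -58.9 0.0231 [277. 202.] 316
[ 446.8 -384.8] [16.9 21.2] -56.6 0.0232 [229. 216.] 289
```

Emit:
{"name": "jog_arm", "arguments": {"motion": [{"dp":[1,-10,-40],"angular":[0,0,0],"jaw":40},{"dp":[1,-10,-85],"angular":[0,0,0],"jaw":40},{"dp":[1,-10,-130],"angular":[0,0,0],"jaw":40},{"dp":[1,-10,-170],"angular":[0,0,0],"jaw":40},{"dp":[1,-10,-183],"angular":[0,0,0],"jaw":40}]}}

```text
time_s: 13.0
eef_pos: [0.481, -0.34, 0.0311]
orientation: [-1.535, -2.73, -0.005]
wrist_force: [-22.4, 21.3, 111.2]
finger_gap: 0.0399
finger_force: 60.4
```

Emit:
{"name": "jog_arm", "arguments": {"motion": [{"dp":[0,0,0],"angular":[0,0,0],"jaw":40},{"dp":[0,0,0],"angular":[0,0,0],"jaw":10},{"dp":[0,0,0],"angular":[0,0,0],"jaw":10},{"dp":[0,0,0],"angular":[0,0,0],"jaw":10},{"dp":[0,0,0],"angular":[0,0,0],"jaw":10}], "force": 12}}

```text
time_s: 13.5
eef_pos: [0.4836, -0.3442, 0.0371]
orientation: [1.539, 2.736, -0.0]
wrist_force: [0.3, 0.0, 3.8]
finger_gap: 0.02
finger_force: 12.0
```

Emit:
{"name": "jog_arm", "arguments": {"motion": [{"dp":[0,0,45],"angular":[0,0,0],"jaw":10},{"dp":[0,0,90],"angular":[0,0,0],"jaw":10},{"dp":[15,25,115],"angular":[0,0,-0.13],"jaw":10},{"dp":[40,50,115],"angular":[0,0,-0.26],"jaw":10},{"dp":[70,75,115],"angular":[0,0,-0.389],"jaw":10}]}}

```text
time_s: 14.0
eef_pos: [0.5537, -0.269, 0.1532]
orientation: [2.047, 2.379, 0.0]
wrist_force: [0.5, -0.8, -1.0]
finger_gap: 0.0197
finger_force: 12.0
```

Emit:
{"name": "jog_arm", "arguments": {"motion": [{"dp":[20,19,0],"angular":[0,0,0],"jaw":10},{"dp":[39,33,0],"angular":[0,0,0],"jaw":10},{"dp":[39,33,-20],"angular":[0,0,0],"jaw":10},{"dp":[39,33,-50],"angular":[0,0,0],"jaw":10},{"dp":[39,33,-50],"angular":[0,0,0],"jaw":10}]}}

```text
time_s: 14.5
eef_pos: [0.5893, -0.2341, 0.0971]
orientation: [-2.035, -2.383, 0.002]
wrist_force: [-0.4, 0.8, -0.0]
finger_gap: 0.0197
finger_force: 12.0
```

Impact force was high there because the descent was too fast; I'll slow down near the surface from now on.

Emit:
{"name": "jog_arm", "arguments": {"motion": [{"dp":[0,0,0],"angular":[0,0,0],"jaw":30},{"dp":[0,0,0],"angular":[0,0,0],"jaw":32},{"dp":[0,0,0],"angular":[0,0,0],"jaw":32},{"dp":[0,0,40],"angular":[0,0,0],"jaw":32},{"dp":[-30,-30,60],"angular":[0,0,0],"jaw":40}]}}

```text
time_s: 15.0
eef_pos: [0.565, -0.2644, 0.1648]
orientation: [2.032, 2.39, 0.003]
wrist_force: [0.9, -1.2, 0.9]
finger_gap: 0.0381
finger_force: 0.0
```

Emit:
{"name": "jog_arm", "arguments": {"motion": [{"dp":[-30,-30,20],"angular":[0,0,0.145],"jaw":40},{"dp":[-60,-60,40],"angular":[0,0,0.29],"jaw":40},{"dp":[-90,-90,60],"angular":[0,0,0.435],"jaw":40},{"dp":[-116,-108,60],"angular":[0,0,0.454],"jaw":40},{"dp":[-116,-108,60],"angular":[0,0,0.454],"jaw":40}]}}

```text
time_s: 15.5
eef_pos: [0.4436, -0.3771, 0.2235]
orientation: [1.455, 2.781, -0.004]
wrist_force: [-0.1, 0.3, -0.2]
finger_gap: 0.0402
finger_force: 0.0
```

Run:
```python
from chips import *
print(read_state()["eef_pos"])
im,d,c,P,o=blues("wrist"); save(im,"w3.png")
for x in o: print(*x)
```

```text
[ 0.44363968 -0.37711696  0.22346889]
[ 619.2 -232.1] [37.5 24.5] 16.2 0.0308 [493. 176.] 817
[ 446.  -385.3] [16.4 21.4] -55.1 0.0233 [279. 200.] 293
```

Emit:
{"name": "jog_arm", "arguments": {"motion": [{"dp":[0,-9,-40],"angular":[0,0,0],"jaw":40},{"dp":[0,-9,-80],"angular":[0,0,0],"jaw":40},{"dp":[0,-9,-120],"angular":[0,0,0],"jaw":40},{"dp":[0,-9,-145],"angular":[0,0,0],"jaw":40},{"dp":[0,-9,-160],"angular":[0,0,0],"jaw":40}]}}

```text
time_s: 16.05
eef_pos: [0.4459, -0.3809, 0.0586]
orientation: [-1.448, -2.784, -0.003]
wrist_force: [-0.9, 0.2, 0.0]
finger_gap: 0.0401
finger_force: 0.0
```

Emit:
{"name": "jog_arm", "arguments": {"motion": [{"dp":[0,0,-8],"angular":[0,0,0],"jaw":40},{"dp":[0,0,-15],"angular":[0,0,0],"jaw":40},{"dp":[0,0,-20],"angular":[0,0,0],"jaw":40},{"dp":[0,0,-23],"angular":[0,0,0],"jaw":40},{"dp":[0,0,-23],"angular":[0,0,0],"jaw":40}]}}

```text
time_s: 16.55
eef_pos: [0.446, -0.3831, 0.0385]
orientation: [1.45, 2.786, -0.0]
wrist_force: [-0.5, -1.1, 0.4]
finger_gap: 0.04
finger_force: 0.0
```

Emit:
{"name": "jog_arm", "arguments": {"motion": [{"dp":[0,0,0],"angular":[0,0,0],"jaw":10},{"dp":[0,0,0],"angular":[0,0,0],"jaw":10},{"dp":[0,0,0],"angular":[0,0,0],"jaw":10},{"dp":[0,0,0],"angular":[0,0,0],"jaw":10},{"dp":[0,0,20],"angular":[0,0,0],"jaw":10}], "force": 12}}

```text
time_s: 17.05
eef_pos: [0.4445, -0.3813, 0.0559]
orientation: [-1.449, -2.782, -0.003]
wrist_force: [0.3, -0.2, -0.2]
finger_gap: 0.0197
finger_force: 12.0
```

Emit:
{"name": "jog_arm", "arguments": {"motion": [{"dp":[0,0,40],"angular":[0,0,0],"jaw":10},{"dp":[10,10,80],"angular":[0,0,0],"jaw":10},{"dp":[35,35,95],"angular":[0,0,-0.145],"jaw":10},{"dp":[65,65,95],"angular":[0,0,-0.29],"jaw":10},{"dp":[95,95,95],"angular":[0,0,-0.435],"jaw":10}]}}

```text
time_s: 17.55
eef_pos: [0.542, -0.2875, 0.1545]
orientation: [2.025, 2.399, 0.0]
wrist_force: [-0.1, -0.3, 0.4]
finger_gap: 0.0199
finger_force: 12.0
```

Emit:
{"name": "jog_arm", "arguments": {"motion": [{"dp":[30,30,0],"angular":[0,0,-0.019],"jaw":10},{"dp":[51,51,0],"angular":[0,0,-0.019],"jaw":10},{"dp":[51,51,-20],"angular":[0,0,-0.019],"jaw":10},{"dp":[51,51,-48],"angular":[0,0,-0.019],"jaw":10},{"dp":[51,51,-50],"angular":[0,0,-0.019],"jaw":10}]}}

```text
time_s: 18.05
eef_pos: [0.5897, -0.235, 0.0992]
orientation: [-2.035, -2.384, 0.002]
wrist_force: [-0.9, 0.6, -0.9]
finger_gap: 0.0198
finger_force: 12.0
```

Emit:
{"name": "jog_arm", "arguments": {"motion": [{"dp":[0,0,0],"angular":[0,0,0],"jaw":30},{"dp":[0,0,0],"angular":[0,0,0],"jaw":32},{"dp":[0,0,0],"angular":[0,0,0],"jaw":32},{"dp":[0,0,40],"angular":[0,0,0],"jaw":32},{"dp":[0,0,80],"angular":[0,0,0],"jaw":50}]}}

```text
time_s: 18.55
eef_pos: [0.5912, -0.2368, 0.1838]
orientation: [-2.04, -2.387, 0.0]
wrist_force: [0.5, -0.8, 0.2]
finger_gap: 0.0379
finger_force: 0.0
```

Emit:
{"name": "jog_arm", "arguments": {"motion": [{"dp":[10,-15,45],"angular":[0,0,0],"jaw":60},{"dp":[20,-30,90],"angular":[0,0,0],"jaw":60},{"dp":[40,-30,110],"angular":[0,0,0],"jaw":60},{"dp":[40,-30,110],"angular":[0,0,0],"jaw":60},{"dp":[40,-30,110],"angular":[0,0,0],"jaw":60}]}}

```text
time_s: 19.05
eef_pos: [0.6315, -0.2668, 0.2931]
orientation: [2.04, 2.389, -0.0]
wrist_force: [0.2, 0.4, -0.7]
finger_gap: 0.0599
finger_force: 0.0
```

Run:
```python
from chips import *
print(read_state()["eef_pos"])
im,d,c,P,o=blues("wrist"); save(im,"w4.png")
for x in o: print(*x)
from fit import cloud
W,C,px=cloud("wrist",im,d,c,P)
m=(W[:,0]>.52)&(W[:,0]<.75)&(W[:,1]>-.33)&(W[:,1]<-.15); S=W[m]
Hd=S[(S[:,2]>.110)&(S[:,2]<.128)]; print("handle",len(Hd),cv2.minAreaRect((Hd[:,:2]*1e3).astype(np.float32)),np.median(Hd[:,2]))
L=S[(S[:,2]>.064)&(S[:,2]<.084)]; print("upper",len(L),cv2.minAreaRect((L[:,:2]*1e3).astype(np.float32)))
l=spot_point("lip","wrist")[:1]; print(l, onplane([l[0]["location"]],.056,c,P) if l else "")
r=[x for x in cut_out("mat","wrist")][:3]
for q in r:
    ys,xs=np.nonzero(q["pixels"]&(d>0)); V=world(np.c_[xs,ys],d[ys,xs],c,P); V=V[abs(V[:,2]-.004)<.003]
    if len(V)>20: print("mat",cv2.minAreaRect((V[:,:2]*1e3).astype(np.float32)))
```

```text
[ 0.63152101 -0.26682968  0.29309073]
[ 631.4 -227.9] [12.5 22.4] -81.1 0.0293 [285. 151.] 191
[ 594.6 -237.5] [17.  24.2] -82.6 0.0419 [263. 155.] 619
handle 953 ((644.0646362304688, -229.15682983398438), (14.1375093460083, 62.355072021484375), 8.209741592407227) 0.11911162282693122
upper 1993 ((622.1756591796875, -232.3105010986328), (128.8324737548828, 62.23879623413086), 8.266510963439941)
[{'location': [217.4, 156.8], 'confidence': 0.63}] [[ 0.55282403 -0.24314709  0.056     ]]
mat ((632.1990966796875, -234.8151397705078), (119.77116394042969, 150.6383056640625), 42.463741302490234)
mat ((753.0902709960938, -53.280601501464844), (17.91278648376465, 48.21596908569336), 49.4281120300293)
```

View pics/w4.png

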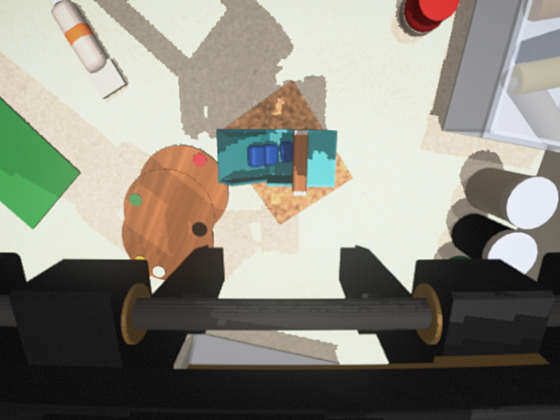

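All three blue chips now lie in the shaker at (250–290,152), and the palette is empty of blue. The handle is at (300,163), with its bar centre at (644,-229) mm and yaw 8.2°. Next I grasp the handle.

Emit:
{"name": "jog_arm", "arguments": {"motion": [{"dp":[12,20,-20],"angular":[0,0,-0.014],"jaw":60},{"dp":[12,38,-50],"angular":[0,0,-0.014],"jaw":60},{"dp":[12,38,-90],"angular":[0,0,-0.014],"jaw":60},{"dp":[12,38,-125],"angular":[0,0,-0.014],"jaw":60},{"dp":[12,38,-145],"angular":[0,0,-0.014],"jaw":60}]}}

```text
time_s: 19.7
eef_pos: [0.6408, -0.2271, 0.1426]
orientation: [-2.051, -2.369, 0.003]
wrist_force: [0.9, 0.3, 0.4]
finger_gap: 0.0595
finger_force: 0.0
```

Emit:
{"name": "jog_arm", "arguments": {"motion": [{"dp":[0,0,-12],"angular":[0,0,0],"jaw":60},{"dp":[0,0,-22],"angular":[0,0,0],"jaw":60},{"dp":[0,0,-30],"angular":[0,0,0],"jaw":60},{"dp":[0,0,-34],"angular":[0,0,0],"jaw":60},{"dp":[0,0,-34],"angular":[0,0,0],"jaw":60}]}}

```text
time_s: 20.2
eef_pos: [0.6439, -0.229, 0.1142]
orientation: [2.057, 2.374, -0.0]
wrist_force: [-0.6, -0.3, -0.1]
finger_gap: 0.0603
finger_force: 0.0
```

Run:
```python
from chips import *
s=read_state();print(s["eef_pos"],s["wrist_force"],s["joint_positions"].round(3))
im,d,c,P=frame("scene"); save(cv2.resize(im[100:240,120:300],None,fx=4,fy=4),"g1.png")
from fit import cloud
im,d,c,P=frame("wrist");W,C,px=cloud("wrist",im,d,c,P)
m=(W[:,0]>.52)&(W[:,0]<.75)&(W[:,1]>-.33)&(W[:,1]<-.15); S=W[m]
Hd=S[(S[:,2]>.110)&(S[:,2]<.128)]; print("handle",len(Hd),cv2.minAreaRect((Hd[:,:2]*1e3).astype(np.float32)))
```

```text
[ 0.64390883 -0.22901052  0.11418235] [-0.63716178 -0.28791065 -0.10288847] [-0.515  0.566  1.413 -0.     1.162 -0.658]
handle 5242 ((642.57861328125, -218.29653930664062), (66.73857116699219, 66.04338836669922), 53.0296745300293)
```

View pics/g1.png

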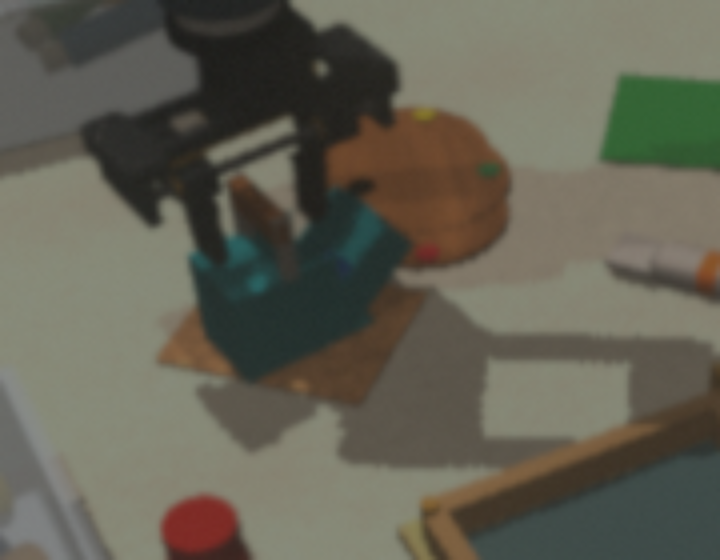

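The scene crop shows the fingers straddling the handle at (262,225), shaker undisturbed. Closing and lifting.

Emit:
{"name": "jog_arm", "arguments": {"motion": [{"dp":[0,0,0],"angular":[0,0,0],"jaw":30},{"dp":[0,0,0],"angular":[0,0,0],"jaw":15},{"dp":[0,0,0],"angular":[0,0,0],"jaw":5},{"dp":[0,0,0],"angular":[0,0,0],"jaw":5},{"dp":[0,0,0],"angular":[0,0,0],"jaw":5}], "force": 40}}

```text
time_s: 20.8
eef_pos: [0.6439, -0.2289, 0.1141]
orientation: [2.057, 2.374, -0.0]
wrist_force: [0.2, -0.3, -0.1]
finger_gap: 0.0219
finger_force: 0.0
```

Emit:
{"name": "jog_arm", "arguments": {"motion": [{"dp":[0,0,3],"angular":[0,0,0],"jaw":5},{"dp":[0,0,10],"angular":[0,0,0],"jaw":5},{"dp":[0,0,25],"angular":[0,0,0],"jaw":5},{"dp":[0,0,45],"angular":[0,0,0],"jaw":5},{"dp":[0,0,60],"angular":[0,0,0],"jaw":5}]}}

```text
time_s: 21.3
eef_pos: [0.6442, -0.2291, 0.1762]
orientation: [2.056, 2.374, 0.0]
wrist_force: [0.2, -0.1, -4.3]
finger_gap: 0.0138
finger_force: 40.0
```

Run:
```python
from chips import *
s=read_state();print(s["eef_pos"],s["orientation"].round(3),s["wrist_force"],s["wrist_torque"],s["joint_positions"].round(3),s["finger_gap"])
c=calibration("wrist")
```

```text
[ 0.64422819 -0.22905439  0.1761587 ] [2.056 2.374 0.   ] [ 0.19453858 -0.13840927 -4.3141085 ] [-0.0946654   0.02114849  0.01510946] [-0.515  0.495  1.381  0.     1.264 -0.658] 0.013773822051451383
```

Emit:
{"name": "jog_arm", "arguments": {"motion": [{"dp":[-10,15,25],"angular":[0,0,-0.03],"jaw":5},{"dp":[-20,40,45],"angular":[0,0,-0.06],"jaw":5},{"dp":[-30,70,60],"angular":[0,0,-0.09],"jaw":5},{"dp":[-40,100,60],"angular":[0,0,-0.12],"jaw":5},{"dp":[-50,130,60],"angular":[0,0,-0.143],"jaw":5}]}}

```text
time_s: 21.8
eef_pos: [0.5938, -0.0981, 0.236]
orientation: [2.222, 2.218, 0.002]
wrist_force: [0.3, 0.1, -4.0]
finger_gap: 0.0133
finger_force: 40.0
```

Emit:
{"name": "jog_arm", "arguments": {"motion": [{"dp":[-10,35,0],"angular":[0,0,0],"jaw":5},{"dp":[-20,70,0],"angular":[0,0,0],"jaw":5},{"dp":[-30,105,0],"angular":[0,0,0],"jaw":5},{"dp":[-42,138,0],"angular":[0,0,0],"jaw":5},{"dp":[-50,164,0],"angular":[0,0,0],"jaw":5}]}}

```text
time_s: 22.3
eef_pos: [0.543, 0.067, 0.2351]
orientation: [2.22, 2.222, 0.001]
wrist_force: [0.8, 0.2, -4.7]
finger_gap: 0.0136
finger_force: 40.0
```

Emit:
{"name": "jog_arm", "arguments": {"motion": [{"dp":[0,0,0],"angular":[0,-0.1,0],"jaw":5},{"dp":[0,0,-15],"angular":[0,-0.2,0],"jaw":5},{"dp":[0,0,-35],"angular":[0,-0.3,0],"jaw":5},{"dp":[0,0,-50],"angular":[0,-0.4,0],"jaw":5},{"dp":[0,0,-60],"angular":[0,-0.5,0],"jaw":5}]}}

```text
time_s: 22.8
eef_pos: [0.543, 0.0653, 0.174]
orientation: [1.939, 1.94, 0.498]
wrist_force: [0.6, 0.6, -4.4]
finger_gap: 0.0136
finger_force: 40.0
```

```bash
cat > chk.py <<'E'
from chips import *
from fit import cloud
import sys
x0,y0,t=.5433,.1253,-.017
def count(n,f=None):
    im,d,c,P=frame(n); W,C,px=cloud(n,im,d,c,P)
    M=np.c_[(W[:,0]-x0)*np.cos(t)+(W[:,1]-y0)*np.sin(t),-(W[:,0]-x0)*np.sin(t)+(W[:,1]-y0)*np.cos(t)]*1e3
    ins=(abs(M[:,0])<88)&(abs(M[:,1])<118); vis=ins&(W[:,2]<.014)
    m=np.zeros(d.shape,np.uint8); k=ins&(W[:,2]>.0165)&(W[:,2]<.045); m[px[k,1],px[k,0]]=1
    m=cv2.morphologyEx(m,cv2.MORPH_OPEN,np.ones((2,2)))
    idx=-np.ones(d.shape,int); idx[px[:,1],px[:,0]]=np.arange(len(W))
    q=cv2.connectedComponents(m)
    for i in range(1,q[0]):
        j=idx[q[1]==i]; j=j[j>=0]
        if len(j)<15: continue
        print(n,"blob mould",np.median(M[j],0).round(),"ext",np.ptp(M[j],axis=0).round(),"zmax",(np.percentile(W[j,2],95)*1e3).round(1),"rgb",np.median(C[j],0),len(j))
    H=np.histogram2d(M[vis,0],M[vis,1],bins=[[-90,0,90],[-120,0,120]])[0]; print(n,"floor visible px by quarter [-x/+x][-y/+y]",H.tolist())
    if f: save(im,f)
    return im
if __name__=="__main__":
    s=read_state(); print(s["time_s"],s["eef_pos"].round(4),s["orientation"].round(3),s["wrist_force"].round(2),s["joint_positions"].round(2))
    for n in ["scene","top"]: count(n)
E
python3 chk.py
python3 - <<'E'
from h import *
im,d,c,P=frame("scene"); save(im[120:330,180:400].repeat(2,0).repeat(2,1),"p1.png")
E
```

```text
22.8 [0.543  0.0653 0.174 ] [1.939 1.94  0.498] [ 0.61  0.61 -4.36] [-0.13 -0.03  2.11  0.12  0.56 -0.22]
scene floor visible px by quarter [-x/+x][-y/+y] [[891.0, 1390.0], [1056.0, 1410.0]]
top floor visible px by quarter [-x/+x][-y/+y] [[27.0, 692.0], [397.0, 1267.0]]
```

View pics/p1.png

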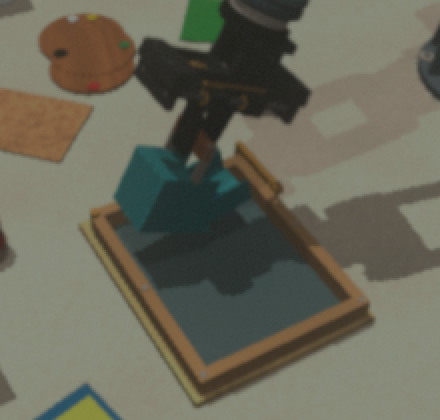

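The scene crop shows the tilted shaker at (185,185) over the near-right part of the mould, floor still empty. I'll check the reach for larger tilts with a fitted arm model.

Run:
```python
import numpy as np
from scipy.optimize import least_squares
S=[((.13656,.55855,.2637),(.1808,1.6070,1.35381)),((.6439,-.229,.1142),(.566,1.413,1.162)),((.6442,-.22905,.17616),(.495,1.381,1.264))]
def fk(p,q):
    L1,L2,D,h,e=p; a=q[0]; b=q[0]+q[1]; s=b+q[2]
    return np.array([L1*np.sin(a)+L2*np.sin(b)+e*np.cos(b)+D*np.sin(s), h+L1*np.cos(a)+L2*np.cos(b)-e*np.sin(b)+D*np.cos(s)])
def res(p): return np.r_[np.concatenate([(fk(p,q)-[np.hypot(x[0],x[1]),x[2]])*1e3 for x,q in S]), (np.array(p)-[.42,.4,.25,.2,0.])*3]
f=least_squares(res,[.42,.4,.25,.2,0.]); print(f.x.round(3),f.fun.round(1)[:6])
p=f.x; lo=np.array([-.89,.3,0]);hi=np.array([2.07,2.58,2.63])
for r in (.5,.53,.56,.6,.63):
  for z in (.165,.2):
    o=[]
    for th in (.5,.7,.9,1.05,1.2):
        g=least_squares(lambda q:np.r_[(fk(p,q)-[r,z]),q.sum()-np.pi+th],[-.1,2.2,.4],bounds=(lo,hi)); o.append((th,round(2*g.cost*1e6,1),g.x.round(2).tolist()))
    print(r,z,o)
```

```text
[0.428 0.526 0.232 0.26  0.073] [ 0.1  0.5  0.  -1.  -0.3  0.5]
0.5 0.165 [(0.5, np.float64(0.0), [-0.09, 2.16, 0.57]), (0.7, np.float64(0.0), [-0.13, 2.26, 0.31]), (0.9, np.float64(0.0), [-0.14, 2.35, 0.03]), (1.05, np.float64(3147.3), [-0.3, 2.41, 0.0]), (1.2, np.float64(12989.1), [-0.54, 2.52, 0.0])]
0.5 0.2 [(0.5, np.float64(0.0), [-0.15, 2.13, 0.65]), (0.7, np.float64(0.0), [-0.2, 2.24, 0.41]), (0.9, np.float64(0.0), [-0.23, 2.34, 0.13]), (1.05, np.float64(657.1), [-0.29, 2.39, 0.0]), (1.2, np.float64(7356.7), [-0.51, 2.48, 0.0])]
0.53 0.165 [(0.5, np.float64(0.0), [-0.01, 2.09, 0.56]), (0.7, np.float64(0.0), [-0.06, 2.19, 0.3]), (0.9, np.float64(0.0), [-0.06, 2.28, 0.02]), (1.05, np.float64(3966.9), [-0.21, 2.33, 0.0]), (1.2, np.float64(16140.3), [-0.44, 2.43, 0.0])]
0.53 0.2 [(0.5, np.float64(0.0), [-0.07, 2.07, 0.65]), (0.7, np.float64(0.0), [-0.12, 2.17, 0.39]), (0.9, np.float64(0.0), [-0.14, 2.27, 0.12]), (1.05, np.float64(1050.5), [-0.21, 2.32, 0.0]), (1.2, np.float64(9597.2), [-0.41, 2.39, 0.0])]
0.56 0.165 [(0.5, np.float64(0.0), [0.06, 2.02, 0.57]), (0.7, np.float64(0.0
[... 646 characters left out ...]
0.5, np.float64(0.0), [0.09, 1.9, 0.65]), (0.7, np.float64(0.0), [0.04, 2.01, 0.39]), (0.9, np.float64(0.0), [0.03, 2.11, 0.11]), (1.05, np.float64(1593.8), [-0.03, 2.14, 0.0]), (1.2, np.float64(13491.2), [-0.18, 2.18, 0.0])]
0.63 0.165 [(0.5, np.float64(0.0), [0.21, 1.85, 0.59]), (0.7, np.float64(0.0), [0.17, 1.96, 0.32]), (0.9, np.float64(0.0), [0.16, 2.05, 0.03]), (1.05, np.float64(4794.8), [0.07, 2.06, 0.0]), (1.2, np.float64(22253.5), [-0.07, 2.09, 0.0])]
0.63 0.2 [(0.5, np.float64(0.0), [0.16, 1.83, 0.66]), (0.7, np.float64(0.0), [0.11, 1.94, 0.39]), (0.9, np.float64(0.0), [0.1, 2.03, 0.11]), (1.05, np.float64(1578.2), [0.05, 2.07, 0.0]), (1.2, np.float64(14291.5), [-0.08, 2.09, 0.0])]
```

```bash
cat > kin.py <<'E'
from h import *
from scipy.optimize import least_squares
Rz=lambda a:R.from_euler('z',a).as_matrix(); Ry=lambda a:R.from_euler('y',a).as_matrix()
def fk(p,q,sg=1):
    L1,L2,D,h,e,o,w=p
    A=Rz(q[0]); x=A@np.array([0,o,h]); A=A@Ry(q[1]); x=x+A@[0,0,L1]; A=A@Ry(q[2]); x=x+A@[e,0,L2]
    A=A@Rz(sg*q[3])@Ry(q[4]); A=A@Rz(q[5]); x=x+A@[0,w,D]; return x,A
lo=np.array([-2.99,-.89,.3,-1.14,0,-3.12]);hi=np.array([2.99,2.07,2.58,4.28,2.63,3.12])
E
cat > fitk.py <<'E'
from kin import *
s=read_state(); q4s=s["joint_positions"]; 
S=[((.13656143,.55854738,.263702),(-.375807843,-3.11900515,6e-5),(1.12466834,.180799585,1.60702621,0,1.35381247,-.206308)),
((.6439,-.229,.1142),(2.057,2.374,0),(-.515,.566,1.413,0,1.162,-.658)),((.6442,-.22905,.17616),(2.056,2.374,0),(-.515,.495,1.381,0,1.264,-.658)),(s["eef_pos"],s["orientation"],q4s)]
for sg in (1,-1):
    B=R.from_matrix(fk(np.zeros(7),S[0][2],sg)[1]).inv()*R.from_rotvec(S[0][1])
    def res(p):
        o=[]
        for x,r,q in S:
            X,A=fk(p,q,sg); o+=list((X-x)*1e3)+list(200*(R.from_matrix(A)*B*R.from_rotvec(r).inv()).as_rotvec())
        return np.r_[o,(p-np.array([.42,.4,.25,.2,0,.118,0]))*3]
    f=least_squares(res,[.42,.4,.25,.2,0.,.118,0]); print(sg,f.x.round(4),f.cost.round(1)); print(f.fun.round(1)[:24]); print(B.as_matrix().round(3).tolist())
    np.save(f"kin{sg}.npy",f.x)
E
python3 fitk.py
```

```text
1 [ 4.376e-01  5.147e-01  2.868e-01  3.151e-01  8.630e-02  1.181e-01
 -3.000e-04] 0.2
[-0.  -0.  -0.1 -0.  -0.  -0.   0.   0.  -0.1 -0.  -0.   0.  -0.  -0.1
  0.2 -0.  -0.1 -0.1  0.   0.  -0.   0.  -0.   0. ]
[[-0.0, -1.0, -0.0], [1.0, -0.0, 0.0], [-0.0, -0.0, 1.0]]
-1 [0.4617 0.5091 0.2729 0.244  0.0488 0.0982 0.0324] 1513.8
[-10.8   5.4   4.3  -0.   -0.   -0.    5.2   3.9  -0.3  -0.   -0.    0.
   0.6   6.4   1.7  -0.   -0.1  -0.1  -4.9 -23.5  -5.7 -40.2   5.3  22.8]
[[-0.0, -1.0, -0.0], [1.0, -0.0, 0.0], [-0.0, -0.0, 1.0]]
```

```bash
cat >> kin.py <<'E'
p=np.load("kin1.npy") if __import__("os").path.exists("kin1.npy") else None
B=np.array([[0,-1,0],[1,0,0],[0,0,1.]])
def tool(phi,th):
    U=np.array([[-np.sin(phi),np.cos(phi),0],[np.cos(phi),np.sin(phi),0],[0,0,-1]]).T
    return R.from_rotvec(th*np.array([np.sin(phi),-np.cos(phi),0])).as_matrix()@U
def ik(x,A,q0):
    def res(q):
        X,M=fk(p,q); return np.r_[(X-x)*10,(R.from_matrix(M@B)*R.from_matrix(A).inv()).as_rotvec()]
    g=least_squares(res,np.clip(q0,lo+1e-3,hi-1e-3),bounds=(lo,hi)); return g.x,np.linalg.norm(g.fun)
def lip(x,phi,th): # TCP -> lip
    u=np.array([np.cos(phi+np.pi),np.sin(phi+np.pi),0]); return x+tool(phi,th)@np.array([0,-91.,52+6])*1e-3 if False else x+R.from_rotvec(th*np.array([np.sin(phi),-np.cos(phi),0])).apply(u*.091+np.array([0,0,-.058]))
E
python3 - <<'E'
from kin import *
print(lip(np.array([.543,.065,.174]),0,.5))
q0=np.array([0,.3,1.7,0.,1.1,0])
for phi in (0,np.pi/2,-np.pi/2,np.pi-.15,-np.pi+.1):
  for mx,my in ((.05,.07),(.05,-.07),(-.05,-.07),(-.05,.07)):
    q=None;o=[]
    for th in np.arange(0,1.31,.1):
        Lt=np.array([.5433+mx,.1253+my,.055]); x=Lt-lip(np.zeros(3),phi,th)
        if q is None:
            x=Lt-lip(np.zeros(3),phi,.7); x[2]+=.03
            q1=np.arctan2(x[1],x[0])-.2; c=[ik(x,tool(phi,0),np.r_[q1,.3,1.7,0,1.1,q1-phi]),ik(x,tool(phi,0),np.r_[q1,.3,1.7,3.,.4,q1-phi])]; q,e=min(c,key=lambda z:z[1])
        else: q,e=ik(x,tool(phi,th),q)
        o.append(e)
    bad=[round(.1*i,1) for i,e in enumerate(o) if e>.01]
    print(round(phi,2),mx,my,"bad th",bad,"q end",q.round(2))
E
```

```text
[0.49094667 0.065      0.07947249]
0 0.05 0.07 bad th [0.9, 1.0, 1.1, 1.2, 1.3] q end [ 0.13  0.07  2.21 -1.14  0.    1.2 ]
0 0.05 -0.07 bad th [] q end [-0.23  0.28  2.41  2.85  0.86 -3.01]
0 -0.05 -0.07 bad th [1.1, 1.2, 1.3] q end [-0.15  0.36  2.58  3.1   1.19 -3.12]
0 -0.05 0.07 bad th [0.9, 1.0, 1.1, 1.2, 1.3] q end [ 0.16 -0.17  2.44 -1.14  0.    1.21]
1.57 0.05 0.07 bad th [] q end [-0.38  0.69  1.64  1.11  1.65 -2.4 ]
1.57 0.05 -0.07 bad th [] q end [-0.59  0.75  1.53  0.97  1.8  -2.43]
1.57 -0.05 -0.07 bad th [] q end [-0.69  0.62  1.77  0.87  1.79 -2.57]
1.57 -0.05 0.07 bad th [] q end [-0.46  0.56  1.9   1.05  1.64 -2.53]
-1.57 0.05 0.07 bad th [] q end [ 0.55  0.97  1.11 -1.04  1.89  2.24]
-1.57 0.05 -0.07 bad th [] q end [ 0.38  0.83  1.38 -1.13  1.7   2.29]
-1.57 -0.05 -0.07 bad th [] q end [ 0.44  0.7   1.62 -1.07  1.69  2.41]
-1.57 -0.05 0.07 bad th [] q end [ 0.63  0.85  1.35 -0.96  1.88  2.38]
2.99 0.05 0.07 bad th [] q end [ 0.03  1.29  0.51  0.36  2.61 -2.78]
2.99 0.05 -0.07 bad th [] q end [-0.12  1.25  0.58  0.05  2.61 -3.09]
2.99 -0.05 -0.07 bad th [] q end [-0.14  1.01  1.04  0.02  2.4  -3.12]
2.99 -0.05 0.07 bad th [] q end [ 0.04  1.04  0.98  0.27  2.4  -2.89]
-3.04 0.05 0.07 bad th [0.0, 0.1, 0.2, 0.3, 0.4, 0.5, 0.6, 0.7, 0.8, 0.9, 1.0, 1.1, 1.2, 1.3] q end [ 0.13  1.31  0.44 -0.    2.63  3.12]
-3.04 0.05 -0.07 bad th [] q end [-0.04  1.27  0.55 -0.26  2.61  2.88]
-3.04 -0.05 -0.07 bad th [] q end [-0.04  1.02  1.01 -0.2   2.39  2.96]
-3.04 -0.05 0.07 bad th [0.0, 0.1, 0.2, 0.3, 0.4, 0.5, 0.6, 0.7, 0.8, 0.9, 1.0, 1.1, 1.2, 1.3] q end [0.14 1.08 0.9  0.01 2.46 3.12]
```

The fitted model shows that with the spout toward the robot, tilt is limited to about 0.9 rad. With the spout toward -y (tool yaw π/2) the full tilt is reachable everywhere, so I'll turn the shaker upright first.

Emit:
{"name": "jog_arm", "arguments": {"motion": [{"dp":[0,0,15],"angular":[0,0.1,0],"jaw":5},{"dp":[0,0,35],"angular":[0,0.2,0],"jaw":5},{"dp":[0,10,50],"angular":[0,0.3,0],"jaw":5},{"dp":[0,20,60],"angular":[0,0.4,0],"jaw":5},{"dp":[0,30,60],"angular":[0,0.5,0],"jaw":5}]}}

```text
time_s: 23.45
eef_pos: [0.547, 0.095, 0.2396]
orientation: [2.221, 2.218, 0.001]
wrist_force: [0.1, 0.5, -5.1]
finger_gap: 0.0138
finger_force: 40.0
```

Emit:
{"name": "jog_arm", "arguments": {"motion": [{"dp":[-5,15,0],"angular":[0,0,0.13],"jaw":5},{"dp":[-10,30,0],"angular":[0,0,0.26],"jaw":5},{"dp":[-15,45,0],"angular":[0,0,0.39],"jaw":5},{"dp":[-20,60,0],"angular":[0,0,0.52],"jaw":5},{"dp":[-25,75,0],"angular":[0,0,0.65],"jaw":5}]}}

```text
time_s: 23.95
eef_pos: [0.5205, 0.1706, 0.2368]
orientation: [1.389, 2.816, 0.0]
wrist_force: [-0.5, -0.1, -4.1]
finger_gap: 0.0134
finger_force: 40.0
```

Emit:
{"name": "jog_arm", "arguments": {"motion": [{"dp":[-5,15,0],"angular":[0,0,0.13],"jaw":5},{"dp":[-10,30,0],"angular":[0,0,0.26],"jaw":5},{"dp":[-15,45,0],"angular":[0,0,0.39],"jaw":5},{"dp":[-20,60,0],"angular":[0,0,0.52],"jaw":5},{"dp":[-22,72,0],"angular":[0,0,0.65],"jaw":5}]}}

```text
time_s: 24.45
eef_pos: [0.4982, 0.2431, 0.2368]
orientation: [0.416, 3.112, -0.0]
wrist_force: [-0.1, -0.0, -3.4]
finger_gap: 0.0137
finger_force: 40.0
```

Emit:
{"name": "jog_arm", "arguments": {"motion": [{"dp":[0,0,0],"angular":[0,0,0.13],"jaw":5},{"dp":[0,0,0],"angular":[0,0,0.27],"jaw":5},{"dp":[0,0,-15],"angular":[0,0,0.27],"jaw":5},{"dp":[0,0,-35],"angular":[0,0,0.27],"jaw":5},{"dp":[0,0,-50],"angular":[0,0,0.27],"jaw":5}]}}

```text
time_s: 24.95
eef_pos: [0.4973, 0.2419, 0.1834]
orientation: [-0.008, -3.141, 0.001]
wrist_force: [0.3, 0.2, -4.5]
finger_gap: 0.0137
finger_force: 40.0
```

Emit:
{"name": "jog_arm", "arguments": {"motion": [{"dp":[0,0,0],"angular":[0.12,0,0],"jaw":5},{"dp":[0,0,-5],"angular":[0.25,0,0],"jaw":5},{"dp":[0,0,-12],"angular":[0.37,0,0],"jaw":5},{"dp":[0,0,-20],"angular":[0.48,0,0],"jaw":5},{"dp":[0,0,-20],"angular":[0.6,0,0],"jaw":5}]}}

```text
time_s: 25.45
eef_pos: [0.4971, 0.2415, 0.1635]
orientation: [-0.005, -2.999, -0.933]
wrist_force: [-0.4, 0.8, -4.0]
finger_gap: 0.0136
finger_force: 40.0
```

```bash
python3 chk.py
```

```text
25.45 [0.4971 0.2415 0.1635] [-0.005 -2.999 -0.933] [-0.39  0.82 -3.98] [-0.08  0.22  1.9   0.66  1.17 -1.96]
scene floor visible px by quarter [-x/+x][-y/+y] [[1303.0, 866.0], [1302.0, 1411.0]]
top floor visible px by quarter [-x/+x][-y/+y] [[166.0, 27.0], [0.0, 88.0]]
```

Emit:
{"name": "jog_arm", "arguments": {"motion": [{"dp":[0,0,0],"angular":[0.12,0,0],"jaw":5},{"dp":[0,8,0],"angular":[0.15,0,0],"jaw":5},{"dp":[0,-4,0],"angular":[0.15,0,0],"jaw":5},{"dp":[0,8,0],"angular":[0.15,0,0],"jaw":5},{"dp":[0,0,0],"angular":[0.15,0,0],"jaw":5}]}}

```text
time_s: 26.05
eef_pos: [0.4969, 0.2432, 0.1646]
orientation: [0.001, -2.924, -1.147]
wrist_force: [-0.4, 0.7, -3.2]
finger_gap: 0.0135
finger_force: 40.0
```

```bash
python3 chk.py
```

```text
26.05 [0.4969 0.2432 0.1646] [ 1.000e-03 -2.924e+00 -1.147e+00] [-0.41  0.68 -3.25] [-0.14  0.26  1.92  0.8   1.23 -2.1 ]
scene floor visible px by quarter [-x/+x][-y/+y] [[1287.0, 972.0], [1293.0, 1425.0]]
top floor visible px by quarter [-x/+x][-y/+y] [[41.0, 160.0], [0.0, 275.0]]
```

Emit:
{"name": "jog_arm", "arguments": {"motion": [{"dp":[0,0,0],"angular":[0.06,0,0],"jaw":5},{"dp":[0,8,0],"angular":[0.08,0,0],"jaw":5},{"dp":[0,-4,0],"angular":[0.08,0,0],"jaw":5},{"dp":[0,8,0],"angular":[0.08,0,0],"jaw":5},{"dp":[0,0,0],"angular":[0.08,0,0],"jaw":5}]}}

```text
time_s: 26.65
eef_pos: [0.4965, 0.2432, 0.1643]
orientation: [0.001, -2.874, -1.266]
wrist_force: [-0.2, -0.3, -3.9]
finger_gap: 0.0136
finger_force: 40.0
```

```bash
python3 chk.py
```

```text
26.65 [0.4965 0.2432 0.1643] [ 1.000e-03 -2.874e+00 -1.266e+00] [-0.17 -0.28 -3.85] [-0.17  0.28  1.93  0.87  1.27 -2.17]
scene floor visible px by quarter [-x/+x][-y/+y] [[1270.0, 1029.0], [1287.0, 1415.0]]
top blob mould [-62.  80.] ext [11. 13.] zmax 31.2 rgb [10.  26.5 45.5] 30
top floor visible px by quarter [-x/+x][-y/+y] [[1.0, 309.0], [0.0, 418.0]]
```

Emit:
{"name": "jog_arm", "arguments": {"motion": [{"dp":[0,0,0],"angular":[-0.1,0,0],"jaw":5},{"dp":[0,10,0],"angular":[-0.2,0,0],"jaw":5},{"dp":[0,25,10],"angular":[-0.3,0,0],"jaw":5},{"dp":[0,40,20],"angular":[-0.3,0,0],"jaw":5},{"dp":[0,40,20],"angular":[-0.3,0,0],"jaw":5}]}}

```text
time_s: 27.25
eef_pos: [0.4972, 0.2842, 0.1863]
orientation: [-0.004, 3.029, 0.824]
wrist_force: [0.2, 0.4, -4.2]
finger_gap: 0.0134
finger_force: 40.0
```

```bash
python3 chk.py
python3 - <<'E'
from h import *
a=frame("scene")[0][170:320,210:390]; b=frame("top")[0][150:270,170:320]
save(np.hstack([cv2.resize(a,(400,400)),cv2.resize(b,(400,400))]),"p2.png")
E
```

```text
27.25 [0.4972 0.2842 0.1863] [-0.004  3.029  0.824] [ 0.22  0.38 -4.18] [ 0.04  0.19  1.85  0.59  1.14 -1.79]
scene blob mould [-41.  87.] ext [33. 45.] zmax 58.2 rgb [31. 43. 55.] 31
scene floor visible px by quarter [-x/+x][-y/+y] [[1282.0, 1084.0], [1282.0, 1421.0]]
top floor visible px by quarter [-x/+x][-y/+y] [[963.0, 189.0], [928.0, 10.0]]
```

View pics/p2.png

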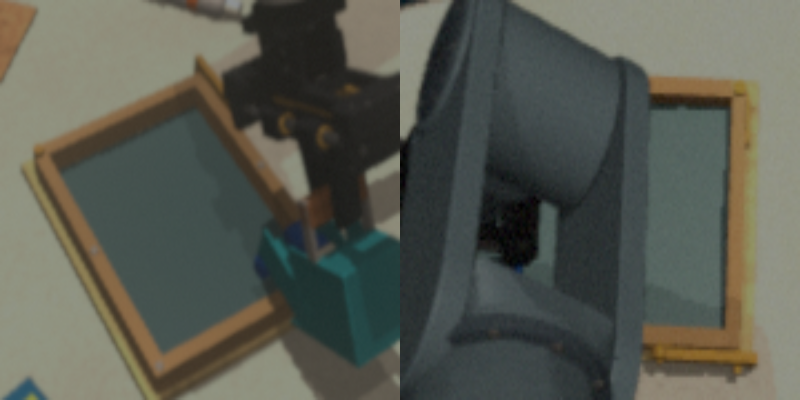

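The left view shows a blue chip at (258,268) right at the shaker's lip, and the floor is still empty in both views. Continuing with more tilt.

Emit:
{"name": "jog_arm", "arguments": {"motion": [{"dp":[0,0,0],"angular":[0.12,0,0],"jaw":5},{"dp":[0,-15,-10],"angular":[0.24,0,0],"jaw":5},{"dp":[0,-28,-20],"angular":[0.34,0,0],"jaw":5},{"dp":[0,-36,-20],"angular":[0.38,0,0],"jaw":5},{"dp":[0,-28,-20],"angular":[0.38,0,0],"jaw":5}]}}

```text
time_s: 27.95
eef_pos: [0.4973, 0.2511, 0.1619]
orientation: [-0.013, -2.821, -1.38]
wrist_force: [0.1, -0.6, -3.6]
finger_gap: 0.0136
finger_force: 40.0
```

```bash
python3 chk.py
```

```text
27.95 [0.4973 0.2511 0.1619] [-0.013 -2.821 -1.38 ] [ 0.13 -0.61 -3.58] [-0.19  0.32  1.93  0.94  1.29 -2.22]
scene blob mould [-54.  86.] ext [48. 59.] zmax 58.3 rgb [28.  39.  54.5] 44
scene floor visible px by quarter [-x/+x][-y/+y] [[1221.0, 1099.0], [1282.0, 1422.0]]
top blob mould [-61.  77.] ext [15. 15.] zmax 31.3 rgb [11.5 26.  43. ] 32
top floor visible px by quarter [-x/+x][-y/+y] [[0.0, 375.0], [0.0, 460.0]]
```

```bash
cat > col.py <<'E'
from chk import *
def blue(n):
    im,d,c,P=frame(n); h=cv2.cvtColor(im,cv2.COLOR_RGB2HSV)
    m=((h[:,:,0]>104)&(h[:,:,0]<130)&(h[:,:,1]>120)&(im[:,:,2]>40)).astype(np.uint8)
    k,l,st,ce=cv2.connectedComponentsWithStats(m)
    for i in range(1,k):
        if st[i,4]<8: continue
        ys,xs=np.nonzero((l==i)&(d>0)); W=world(np.c_[xs,ys],d[ys,xs],c,P); w=np.median(W,0)
        M=np.array([(w[0]-x0)*np.cos(t)+(w[1]-y0)*np.sin(t),-(w[0]-x0)*np.sin(t)+(w[1]-y0)*np.cos(t),w[2]])*1e3
        if abs(M[0])<140 and abs(M[1])<260: print(n,"blue",ce[i].round(),st[i,4],"mould",M.round(),"z",(W[:,2].min()*1e3).round(),(W[:,2].max()*1e3).round())
if __name__=="__main__":
    blue("scene"); blue("top")
E
python3 col.py
python3 - <<'E'
from h import *
c=calibration("scene");P=pose("scene",c)
for z in (.02,.06): print(onplane([[326,270.5]],z,c,P))
E
```

```text
scene blue [332. 265.] 11 mould [-53.  81.  30.] z 27.0 31.0
top blue [187. 230.] 28 mould [-63. 133.  77.] z 73.0 82.0
top blue [199. 230.] 29 mould [-61. 108.  56.] z 45.0 181.0
top blue [212. 233.] 29 mould [-59.  80.  28.] z 16.0 33.0
[[0.50499734 0.20776549 0.02      ]]
[[0.52591932 0.23247712 0.06      ]]
```

One blue chip stands on the floor at mould (-58,80), and the next two are queued on the chute. Moving on to the far-left quarter.

Emit:
{"name": "jog_arm", "arguments": {"motion": [{"dp":[0,0,4],"angular":[-0.1,0,0],"jaw":5},{"dp":[5,0,8],"angular":[-0.2,0,0],"jaw":5},{"dp":[20,0,8],"angular":[-0.3,0,0],"jaw":5},{"dp":[45,-5,8],"angular":[-0.3,0,0],"jaw":5},{"dp":[70,-10,8],"angular":[-0.3,0,0],"jaw":5}]}}

```text
time_s: 28.65
eef_pos: [0.5673, 0.246, 0.1739]
orientation: [-0.006, 2.995, 0.942]
wrist_force: [0.8, 0.0, -3.8]
finger_gap: 0.014
finger_force: 40.0
```

Emit:
{"name": "jog_arm", "arguments": {"motion": [{"dp":[20,0,0],"angular":[0,0,0],"jaw":5},{"dp":[28,0,-8],"angular":[0.1,0,0],"jaw":5},{"dp":[28,0,-8],"angular":[0.2,0,0],"jaw":5},{"dp":[28,0,-8],"angular":[0.3,0,0],"jaw":5},{"dp":[28,0,-8],"angular":[0.3,0,0],"jaw":5}]}}

```text
time_s: 29.15
eef_pos: [0.5941, 0.2437, 0.1624]
orientation: [-0.005, -2.819, -1.38]
wrist_force: [-1.2, 0.1, -4.5]
finger_gap: 0.0133
finger_force: 40.0
```

```bash
python3 chk.py; python3 col.py
```

```text
29.15 [0.5941 0.2437 0.1624] [-0.005 -2.819 -1.38 ] [-1.23  0.08 -4.48] [-0.17  0.49  1.68  0.93  1.33 -2.15]
scene blob mould [-52.  84.] ext [ 99. 102.] zmax 166.3 rgb [38.  64.  94.5] 52
scene blob mould [-56. 112.] ext [23. 23.] zmax 37.6 rgb [57.5 70.5 95. ] 20
scene floor visible px by quarter [-x/+x][-y/+y] [[241.0, 512.0], [995.0, 867.0]]
top blob mould [-55. 106.] ext [25. 13.] zmax 32.3 rgb [ 36.5  70.  110. ] 68
top blob mould [-56.  78.] ext [125. 101.] zmax 579.9 rgb [ 36.5  68.  113.5] 68
top floor visible px by quarter [-x/+x][-y/+y] [[0.0, 516.0], [0.0, 805.0]]
scene blue [331. 265.] 42 mould [-51.  81.  30.] z 27.0 34.0
scene blue [340. 273.] 11 mould [-57. 109.  31.] z 27.0 33.0
top blue [195. 188.] 49 mould [ 42. 123.  78.] z 73.0 205.0
top blue [201. 231.] 64 mould [-53. 108.  29.] z 14.0 35.0
top blue [212. 231.] 63 mould [-53.  80.  28.] z 15.0 580.0
```

Emit:
{"name": "jog_arm", "arguments": {"motion": [{"dp":[0,8,0],"angular":[0,0,0],"jaw":5},{"dp":[0,-4,0],"angular":[0.03,0,0],"jaw":5},{"dp":[0,8,0],"angular":[0.03,0,0],"jaw":5},{"dp":[0,0,0],"angular":[0.03,0,0],"jaw":5},{"dp":[0,0,0],"angular":[0.03,0,0],"jaw":5}]}}

```text
time_s: 29.85
eef_pos: [0.595, 0.2444, 0.1645]
orientation: [-0.001, 2.802, 1.421]
wrist_force: [1.0, 0.4, -2.3]
finger_gap: 0.0136
finger_force: 40.0
```

```bash
python3 chk.py; python3 col.py
```

```text
29.85 [0.595  0.2444 0.1645] [-1.000e-03  2.802e+00  1.421e+00] [ 0.99  0.41 -2.29] [-0.18  0.5   1.68  0.95  1.35 -2.17]
scene blob mould [-52.  84.] ext [104. 102.] zmax 173.2 rgb [38. 66. 98.] 42
scene blob mould [-57. 112.] ext [25. 25.] zmax 38.8 rgb [58. 71. 91.] 17
scene blob mould [ 58. 104.] ext [43. 68.] zmax 126.8 rgb [33.  47.5 53.5] 22
scene floor visible px by quarter [-x/+x][-y/+y] [[245.0, 513.0], [975.0, 813.0]]
top blob mould [37. 82.] ext [26. 13.] zmax 31.3 rgb [14. 31. 57.] 61
top blob mould [-56. 106.] ext [25. 15.] zmax 32.8 rgb [ 36.5  68.5 105.5] 72
top blob mould [-54.  78.] ext [22. 15.] zmax 32.2 rgb [ 36.   72.5 114. ] 64
top floor visible px by quarter [-x/+x][-y/+y] [[0.0, 575.0], [0.0, 809.0]]
scene blue [330. 265.] 32 mould [-51.  81.  30.] z 27.0 34.0
scene blue [340. 273.] 11 mould [-58. 108.  29.] z 27.0 32.0
top blue [213. 196.] 62 mould [38. 84. 28.] z 16.0 32.0
top blue [201. 231.] 65 mould [-53. 108.  29.] z 10.0 34.0
top blue [212. 231.] 62 mould [-53.  80.  29.] z 17.0 35.0
```

Emit:
{"name": "jog_arm", "arguments": {"motion": [{"dp":[0,0,4],"angular":[-0.1,0,0],"jaw":5},{"dp":[0,-10,8],"angular":[-0.2,0,0],"jaw":5},{"dp":[0,-35,8],"angular":[-0.3,0,0],"jaw":5},{"dp":[0,-65,8],"angular":[-0.3,0,0],"jaw":5},{"dp":[0,-95,8],"angular":[-0.3,0,0],"jaw":5}]}}

```text
time_s: 30.55
eef_pos: [0.5948, 0.1493, 0.1731]
orientation: [-0.003, 2.982, 0.988]
wrist_force: [0.3, -0.4, -3.3]
finger_gap: 0.0135
finger_force: 40.0
```

Emit:
{"name": "jog_arm", "arguments": {"motion": [{"dp":[0,-30,0],"angular":[0,0,0],"jaw":5},{"dp":[0,-60,0],"angular":[0,0,0],"jaw":5},{"dp":[0,-84,0],"angular":[0,0,0],"jaw":5},{"dp":[0,-84,-4],"angular":[0.15,0,0],"jaw":5},{"dp":[0,-84,-8],"angular":[0.28,0,0],"jaw":5}]}}

```text
time_s: 31.05
eef_pos: [0.596, 0.0641, 0.1657]
orientation: [0.0, 2.809, 1.399]
wrist_force: [0.0, 0.8, -3.8]
finger_gap: 0.0136
finger_force: 40.0
```

Emit:
{"name": "jog_arm", "arguments": {"motion": [{"dp":[0,8,0],"angular":[0.03,0,0],"jaw":5},{"dp":[0,-4,0],"angular":[0.03,0,0],"jaw":5},{"dp":[0,8,0],"angular":[0.06,0,0],"jaw":5},{"dp":[0,0,0],"angular":[0.06,0,0],"jaw":5},{"dp":[0,0,0],"angular":[0.06,0,0],"jaw":5}]}}

```text
time_s: 31.55
eef_pos: [0.5952, 0.065, 0.1648]
orientation: [-0.001, 2.773, 1.475]
wrist_force: [-0.2, 0.0, -2.6]
finger_gap: 0.0138
finger_force: 40.0
```

```bash
python3 chk.py; python3 col.py
```

```text
31.55 [0.5952 0.065  0.1648] [-1.000e-03  2.773e+00  1.475e+00] [-0.15  0.01 -2.61] [-0.47  0.56  1.61  0.83  1.57 -2.32]
scene blob mould [ 80. -62.] ext [18. 32.] zmax 33.5 rgb [100.  94.  81.] 81
scene blob mould [-39.  85.] ext [53. 29.] zmax 32.0 rgb [40. 56. 82.] 186
scene blob mould [41. 91.] ext [32. 15.] zmax 31.7 rgb [37. 51. 70.] 111
scene floor visible px by quarter [-x/+x][-y/+y] [[800.0, 1198.0], [479.0, 1308.0]]
top blob mould [ 67. -70.] ext [18. 13.] zmax 31.9 rgb [133. 122. 105.] 45
top blob mould [ 51. -94.] ext [45. 34.] zmax 32.4 rgb [104.  95.  81.] 161
top blob mould [37. 82.] ext [23. 14.] zmax 31.4 rgb [31.  50.  84.5] 66
top blob mould [ 40. -71.] ext [29. 13.] zmax 30.1 rgb [104.  97.  81.] 49
top floor visible px by quarter [-x/+x][-y/+y] [[1235.0, 297.0], [669.0, 896.0]]
scene blue [326. 268.] 123 mould [-38.  81.  30.] z 24.0 33.0
scene blue [295. 285.] 60 mould [43. 88. 30.] z 24.0 33.0
top blue [213. 196.] 61 mould [38. 84. 28.] z 7.0 34.0
```

Emit:
{"name": "jog_arm", "arguments": {"motion": [{"dp":[0,0,4],"angular":[-0.12,0,0],"jaw":5},{"dp":[0,0,10],"angular":[-0.24,0,0],"jaw":5},{"dp":[0,5,20],"angular":[-0.36,0,0],"jaw":5},{"dp":[-10,30,40],"angular":[-0.45,0,0],"jaw":5},{"dp":[-20,60,60],"angular":[-0.55,0,0],"jaw":5}]}}

```text
time_s: 32.25
eef_pos: [0.5748, 0.1249, 0.2251]
orientation: [0.005, 3.069, 0.665]
wrist_force: [0.7, 1.3, -2.5]
finger_gap: 0.0132
finger_force: 40.0
```

```bash
python3 chk.py
python3 - <<'E'
from h import *
a=frame("scene")[0][170:320,210:390]; b=frame("top")[0][150:270,170:320]
save(np.hstack([cv2.resize(a,(400,400)),cv2.resize(b,(400,400))]),"p3.png")
for i in range(3): print(read_state()["wrist_force"].round(2))
E
```

```text
32.25 [0.5748 0.1249 0.2251] [0.005 3.069 0.665] [ 0.72  1.28 -2.52] [-0.2   0.24  1.67  0.43  1.34 -1.89]
scene blob mould [ 57. -74.] ext [62. 59.] zmax 32.0 rgb [116. 112.  97.] 399
scene blob mould [-38.  85.] ext [53. 29.] zmax 32.0 rgb [36.  50.  70.5] 192
scene blob mould [42. 91.] ext [34. 17.] zmax 31.6 rgb [34. 44. 59.] 110
scene floor visible px by quarter [-x/+x][-y/+y] [[195.0, 1203.0], [687.0, 1302.0]]
top blob mould [-43.  77.] ext [41. 29.] zmax 32.5 rgb [22.5 43.5 76. ] 126
top floor visible px by quarter [-x/+x][-y/+y] [[0.0, 683.0], [5.0, 298.0]]
[ 0.71 -0.63 -2.26]
[ 0.71 -0.63 -2.26]
[ 0.71 -0.63 -2.26]
```

View pics/p3.png

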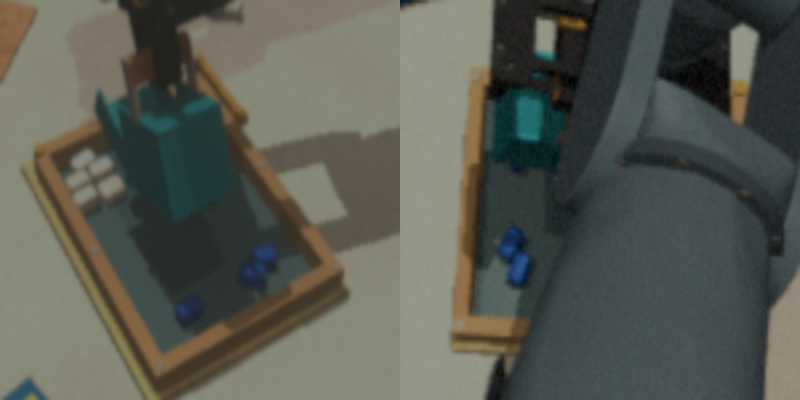

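The views show five white chips together in the far-right quarter at (75–112,158–197), and three blue chips at (188,308), (250,275) and (265,255). The near-right quarter is empty and so is the shaker. I'll stand the shaker on its mat, put two whites back in it, and pour them into the near-right quarter.

Emit:
{"name": "jog_arm", "arguments": {"motion": [{"dp":[0,0,5],"angular":[-0.1,0,0],"jaw":5},{"dp":[0,0,10],"angular":[-0.2,0,0],"jaw":5},{"dp":[0,0,15],"angular":[-0.3,0,0],"jaw":5},{"dp":[0,0,15],"angular":[-0.4,0,0],"jaw":5},{"dp":[0,0,15],"angular":[-0.43,0,0],"jaw":5}]}}

```text
time_s: 32.95
eef_pos: [0.5746, 0.1247, 0.2379]
orientation: [-0.002, -3.139, 0.003]
wrist_force: [-0.5, -0.1, -1.8]
finger_gap: 0.0137
finger_force: 40.0
```

Emit:
{"name": "jog_arm", "arguments": {"motion": [{"dp":[6,-25,0],"angular":[0,0,-0.143],"jaw":5},{"dp":[12,-55,0],"angular":[0,0,-0.286],"jaw":5},{"dp":[18,-85,0],"angular":[0,0,-0.429],"jaw":5},{"dp":[24,-115,0],"angular":[0,0,-0.572],"jaw":5},{"dp":[30,-150,0],"angular":[0,0,-0.715],"jaw":5}]}}

```text
time_s: 33.45
eef_pos: [0.6042, -0.0271, 0.237]
orientation: [-1.11, -2.934, -0.001]
wrist_force: [0.5, -0.7, -2.4]
finger_gap: 0.0137
finger_force: 40.0
```

Emit:
{"name": "jog_arm", "arguments": {"motion": [{"dp":[6,-30,0],"angular":[0,0,-0.143],"jaw":5},{"dp":[12,-60,0],"angular":[0,0,-0.286],"jaw":5},{"dp":[18,-90,0],"angular":[0,0,-0.429],"jaw":5},{"dp":[24,-120,0],"angular":[0,0,-0.572],"jaw":5},{"dp":[30,-150,0],"angular":[0,0,-0.713],"jaw":5}]}}

```text
time_s: 33.95
eef_pos: [0.6338, -0.1776, 0.2367]
orientation: [-2.065, -2.361, 0.0]
wrist_force: [0.1, 0.6, -2.4]
finger_gap: 0.0138
finger_force: 40.0
```

Emit:
{"name": "jog_arm", "arguments": {"motion": [{"dp":[5,-30,0],"angular":[0,0,0],"jaw":5},{"dp":[9,-54,-10],"angular":[0,0,0],"jaw":5},{"dp":[9,-54,-45],"angular":[0,0,0],"jaw":5},{"dp":[9,-54,-80],"angular":[0,0,0],"jaw":5},{"dp":[9,-54,-105],"angular":[0,0,0],"jaw":5}]}}

```text
time_s: 34.45
eef_pos: [0.6411, -0.2301, 0.1289]
orientation: [-2.057, -2.364, 0.001]
wrist_force: [-1.4, 0.3, -2.2]
finger_gap: 0.0134
finger_force: 40.0
```

Emit:
{"name": "jog_arm", "arguments": {"motion": [{"dp":[0,0,-5],"angular":[0,0,0],"jaw":5},{"dp":[0,0,-9],"angular":[0,0,0],"jaw":5},{"dp":[0,0,-12],"angular":[0,0,0],"jaw":5},{"dp":[0,0,-14],"angular":[0,0,0],"jaw":5},{"dp":[0,0,-16],"angular":[0,0,0],"jaw":5}]}}

```text
time_s: 34.95
eef_pos: [0.6446, -0.2293, 0.1195]
orientation: [2.057, 2.372, 0.001]
wrist_force: [-0.3, 0.8, -3.0]
finger_gap: 0.0137
finger_force: 40.0
```

Emit:
{"name": "jog_arm", "arguments": {"motion": [{"dp":[0,0,-1],"angular":[0,0,0],"jaw":5},{"dp":[0,0,-2],"angular":[0,0,0],"jaw":5},{"dp":[0,0,-3],"angular":[0,0,0],"jaw":5},{"dp":[0,0,-4],"angular":[0,0,0],"jaw":5},{"dp":[0,0,-4],"angular":[0,0,0],"jaw":5}]}}

```text
time_s: 35.45
eef_pos: [0.6447, -0.2292, 0.1167]
orientation: [2.056, 2.372, 0.001]
wrist_force: [-3.2, 1.4, 8.9]
finger_gap: 0.0135
finger_force: 40.0
```

Emit:
{"name": "jog_arm", "arguments": {"motion": [{"dp":[0,0,2],"angular":[0,0,0],"jaw":40},{"dp":[0,0,2],"angular":[0,0,0],"jaw":60},{"dp":[0,0,2],"angular":[0,0,0],"jaw":60},{"dp":[0,0,30],"angular":[0,0,0],"jaw":60},{"dp":[0,0,75],"angular":[0,0,0],"jaw":60}]}}

```text
time_s: 35.95
eef_pos: [0.6416, -0.2278, 0.1854]
orientation: [-2.053, -2.367, 0.003]
wrist_force: [-0.2, -0.7, -1.1]
finger_gap: 0.0513
finger_force: 0.0
```

Emit:
{"name": "jog_arm", "arguments": {"motion": [{"dp":[-5,30,35],"angular":[0,0,-0.03],"jaw":60},{"dp":[-10,78,40],"angular":[0,0,-0.06],"jaw":50},{"dp":[-15,126,75],"angular":[0,0,-0.09],"jaw":40},{"dp":[-20,170,75],"angular":[0,0,-0.12],"jaw":40},{"dp":[-25,215,75],"angular":[0,0,-0.143],"jaw":40}]}}

```text
time_s: 36.45
eef_pos: [0.6193, -0.0124, 0.266]
orientation: [2.222, 2.216, 0.003]
wrist_force: [0.6, 0.3, 0.5]
finger_gap: 0.0405
finger_force: 0.0
```

Emit:
{"name": "jog_arm", "arguments": {"motion": [{"dp":[-10,48,0],"angular":[0,0,0],"jaw":40},{"dp":[-20,96,0],"angular":[0,0,0],"jaw":40},{"dp":[-21,98,0],"angular":[0,0,0],"jaw":40},{"dp":[-21,98,0],"angular":[0,0,0],"jaw":40},{"dp":[-21,98,0],"angular":[0,0,0],"jaw":40}]}}

```text
time_s: 36.95
eef_pos: [0.5982, 0.0832, 0.264]
orientation: [2.223, 2.22, -0.0]
wrist_force: [1.3, -1.1, -0.2]
finger_gap: 0.04
finger_force: 0.0
```

```bash
cat > wh.py <<'E'
from chk import *
def chips(tag):
    s=read_state(); print(s["time_s"],s["eef_pos"].round(4)); im,d,c,P=frame("wrist"); W,C,px=cloud("wrist",im,d,c,P)
    M=np.c_[(W[:,0]-x0)*np.cos(t)+(W[:,1]-y0)*np.sin(t),-(W[:,0]-x0)*np.sin(t)+(W[:,1]-y0)*np.cos(t)]*1e3
    ins=(abs(M[:,0])<89)&(abs(M[:,1])<119); fl=np.median(W[ins&(W[:,2]<.016),2]); print("floor z",fl.round(4))
    k=ins&(W[:,2]>fl+.011)&(W[:,2]<.05); m=np.zeros(d.shape,np.uint8); m[px[k,1],px[k,0]]=1
    g=im.astype(int).sum(2); 
    # erode to split touching chips
    e=cv2.erode(m,np.ones((3,3))); n,l=cv2.connectedComponents(e); idx=-np.ones(d.shape,int); idx[px[:,1],px[:,0]]=np.arange(len(W))
    for i in range(1,n):
        j=idx[l==i]; j=j[j>=0]
        if len(j)<20: continue
        r=cv2.minAreaRect((W[j,:2]*1e3).astype(np.float32)); (u,v),a=r[1],r[2]; la=a if u>v else a+90
        print("px",px[j].mean(0).round(),"W",np.round(r[0],1),"size",np.round(r[1],1),"long",round((la+90)%180-90,1),"z",(np.median(W[j,2])*1e3).round(1),"M",M[j].mean(0).round(),"rgb",np.median(C[j],0),len(j))
    save(im,tag)
if __name__=="__main__": chips(sys.argv[1])
E
python3 wh.py w5.png
python3 - <<'E'
import cv2
im=cv2.imread("pics/w5.png"); cv2.imwrite("pics/w5c.png",cv2.resize(im[40:290,100:480],None,fx=2,fy=2))
E
```

```text
36.95 [0.5982 0.0832 0.264 ]
floor z 0.0108
px [204.  71.] W [514.6 212.2] size [13.1 22.8] long -35.1 z 29.7 M [-30.  86.] rgb [ 41.   70.  121.5] 244
px [269.  71.] W [585.6 210.9] size [14.2 22.8] long -0.2 z 29.7 M [41. 86.] rgb [ 62.5 112.5 197. ] 306
px [187.  79.] W [495.7 203.3] size [12.9 23.8] long -26.4 z 29.6 M [-49.  77.] rgb [ 44.  70. 121.] 260
px [271. 205.] W [585.5  61. ] size [22.2 16.5] long 2.0 z 26.1 M [ 44. -64.] rgb [235. 239. 245.] 209
px [296. 206.] W [615.6  60.2] size [21.7 12.6] long 0.3 z 29.9 M [ 73. -64.] rgb [236. 239. 237.] 199
px [283. 227.] W [600.  31.] size [50.5 30.7] long 4.3 z 29.9 M [ 58. -90.] rgb [235. 238. 225.] 610
px [183. 247.] W [474.8   8. ] size [ 1.  19.7] long -0.3 z 29.9 M [ -66. -118.] rgb [84. 68. 51.] 42
px [199. 247.] W [495.8   8. ] size [ 1.5 12.5] long -0.7 z 30.6 M [ -46. -118.] rgb [81. 66. 51.] 22
```

View pics/w5c.png

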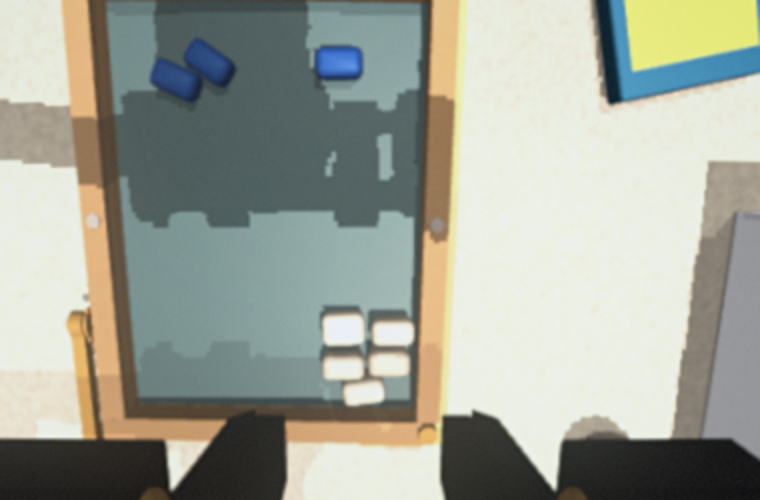

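The crop shows whites at (343,329), (391,332), (343,366), (389,362) and (363,392), all in a single layer; two blues are at (175–209,60–80) and one is at (339,62). I plan to grip the left pair, (343,329) and (343,366), together by its left edge.

Run:
```python
from chk import *
im,d,c,P=frame("wrist"); W,C,px=cloud("wrist",im,d,c,P)
k=(W[:,0]>.55)&(W[:,0]<.632)&(W[:,1]>.007)&(W[:,1]<.08)&(W[:,2]>.0225)&(W[:,2]<.045)
A=W[k]*1e3
# top-surface occupancy, 2 mm cells: rows y descending, cols x
xs=np.arange(564,632,2); ys=np.arange(80,8,-2)
for y in ys:
    s=""
    for x in xs:
        q=A[(abs(A[:,0]-x)<1.3)&(abs(A[:,1]-y)<1.3)]
        s+= "." if len(q)==0 else ("f" if np.median(q[:,2])<28 else "#")
    print(y,s)
print("x from",xs[0],"step 2")
```

```text
80 ..................................
78 ..................................
76 ..................................
74 ..................................
72 ..................................
70 ......fffffffffff.................
68 .....fffffffffffff...ffffffffff...
66 .....fffffffffffff..###ffff##fff..
64 .....fffffffffffff..f############.
62 ....ffffffffffffff..#############.
60 ....ffffffffffffff..#############.
58 ....ffffffffffffff..#############.
56 ....ffffffffffffff..f############.
54 ....ffffffffffffff..############f.
52 .....ffffffffffff....##########...
50 ......ff.fffff....................
48 ....................fffffffffff...
46 ......ffffffffff...ff####f##ffff.#
44 .....ff#fffff#ffffff###########f.#
42 ....f############fff###########f.#
40 ....ff###########ff#############.#
38 ....ff############f#############.#
36 ....f#############f#############.#
34 ....f#############f############..#
32 .....############f..#########ff..#
30 ......###########ffffff..........#
28 ............fff##f#####f.........#
26 ...........f###########f.........#
24 ..........f#############.........f
22 ..........f############ff........f
20 ...........############ff........f
18 ...........#############.........#
16 ...........f###########..........f
14 ............####f###f............#
12 ............f....................#
10 .................................#
x from 564 step 2
```

Emit:
{"name": "jog_arm", "arguments": {"motion": [{"dp":[-5,-7,-10],"angular":[0,0,0.146],"jaw":48},{"dp":[-10,-14,-20],"angular":[0,0,0.292],"jaw":48},{"dp":[-15,-21,-30],"angular":[0,0,0.438],"jaw":48},{"dp":[-20,-28,-40],"angular":[0,0,0.584],"jaw":48},{"dp":[-24,-33,-50],"angular":[0,0,0.73],"jaw":48}]}}

```text
time_s: 37.55
eef_pos: [0.5739, 0.049, 0.2136]
orientation: [-1.279, -2.87, 0.0]
wrist_force: [-0.2, -0.5, 0.4]
finger_gap: 0.0475
finger_force: 0.0
```

Emit:
{"name": "jog_arm", "arguments": {"motion": [{"dp":[0,0,-20],"angular":[0,0,0.146],"jaw":48},{"dp":[0,0,-40],"angular":[0,0,0.292],"jaw":48},{"dp":[0,0,-60],"angular":[0,0,0.438],"jaw":48},{"dp":[0,0,-80],"angular":[0,0,0.584],"jaw":48},{"dp":[0,0,-90],"angular":[0,0,0.73],"jaw":48}]}}

```text
time_s: 38.05
eef_pos: [0.5731, 0.0495, 0.122]
orientation: [-0.17, -3.134, -0.0]
wrist_force: [-0.0, -0.2, -0.9]
finger_gap: 0.0483
finger_force: 0.0
```

Emit:
{"name": "jog_arm", "arguments": {"motion": [{"dp":[0,0,-15],"angular":[0,0,0.11],"jaw":48},{"dp":[0,0,-25],"angular":[0,0,0.11],"jaw":48},{"dp":[0,0,-35],"angular":[0,0,0.11],"jaw":48},{"dp":[0,0,-40],"angular":[0,0,0.11],"jaw":48},{"dp":[0,0,-40],"angular":[0,0,0.11],"jaw":48}]}}

```text
time_s: 38.55
eef_pos: [0.5735, 0.0508, 0.0834]
orientation: [-0.006, -3.14, -0.0]
wrist_force: [0.3, 0.3, -0.1]
finger_gap: 0.0477
finger_force: 0.0
```

Emit:
{"name": "jog_arm", "arguments": {"motion": [{"dp":[0,0,-12],"angular":[0,0,0],"jaw":48},{"dp":[0,0,-22],"angular":[0,0,0],"jaw":48},{"dp":[0,0,-31],"angular":[0,0,0],"jaw":48},{"dp":[0,0,-38],"angular":[0,0,0],"jaw":48},{"dp":[0,0,-43],"angular":[0,0,0],"jaw":48}]}}

```text
time_s: 39.05
eef_pos: [0.5735, 0.0512, 0.0401]
orientation: [-0.003, -3.141, -0.0]
wrist_force: [-0.1, -0.0, 0.2]
finger_gap: 0.0479
finger_force: 0.0
```

Emit:
{"name": "jog_arm", "arguments": {"motion": [{"dp":[0,0,0],"angular":[0,0,0],"jaw":48},{"dp":[0,0,0],"angular":[0,0,0],"jaw":42},{"dp":[0,0,0],"angular":[0,0,0],"jaw":38},{"dp":[0,0,0],"angular":[0,0,0],"jaw":30},{"dp":[0,0,0],"angular":[0,0,0],"jaw":30}], "force": 15}}

```text
time_s: 39.55
eef_pos: [0.5742, 0.0511, 0.0416]
orientation: [0.003, 3.141, -0.0]
wrist_force: [-0.5, 0.5, 1.1]
finger_gap: 0.0358
finger_force: 15.0
```

Emit:
{"name": "jog_arm", "arguments": {"motion": [{"dp":[0,0,0],"angular":[0,0,0],"jaw":30},{"dp":[0,0,10],"angular":[0,0,0],"jaw":30},{"dp":[0,0,25],"angular":[0,0,0],"jaw":30},{"dp":[0,0,45],"angular":[0,0,0],"jaw":30},{"dp":[0,0,60],"angular":[0,0,0],"jaw":30}]}}

```text
time_s: 40.05
eef_pos: [0.5746, 0.0511, 0.1034]
orientation: [0.003, 3.14, -0.0]
wrist_force: [0.3, -0.3, -0.6]
finger_gap: 0.0358
finger_force: 15.0
```

```bash
python3 chk.py
python3 - <<'E'
from h import *
a=frame("scene")[0][170:320,210:390]; b=frame("wrist")[0]
save(np.hstack([cv2.resize(a,(380,380)),cv2.resize(b,(400,380))]),"p4.png")
E
```

```text
40.05 [0.5746 0.0511 0.1034] [ 3.00e-03  3.14e+00 -0.00e+00] [ 0.28 -0.28 -0.58] [-0.12  0.38  1.72 -0.    1.05 -1.69]
scene blob mould [ 69. -80.] ext [49. 58.] zmax 32.3 rgb [121.  115.5  99.5] 226
scene blob mould [-38.  85.] ext [55. 30.] zmax 31.8 rgb [37. 48. 66.] 188
scene blob mould [41. 90.] ext [34. 15.] zmax 31.2 rgb [39. 56. 76.] 111
scene floor visible px by quarter [-x/+x][-y/+y] [[1169.0, 1196.0], [1075.0, 1310.0]]
top blob mould [37. 82.] ext [25. 14.] zmax 32.0 rgb [ 32.  65. 107.] 65
top blob mould [-37.  81.] ext [129. 101.] zmax 549.6 rgb [20. 40. 64.] 68
top floor visible px by quarter [-x/+x][-y/+y] [[21.0, 334.0], [14.0, 465.0]]
```

View pics/p4.png

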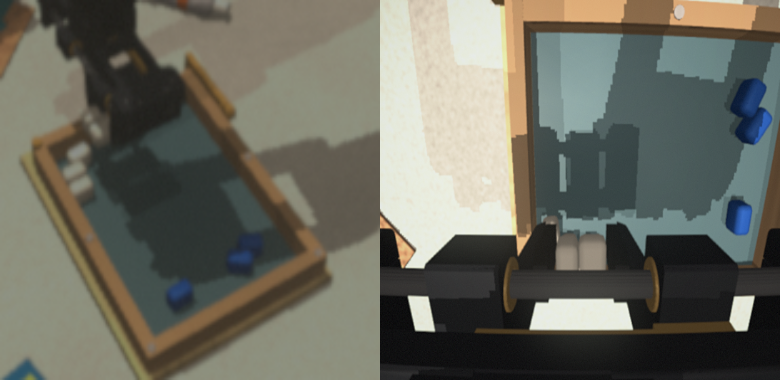

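The left view shows three whites left in the far-right quarter at (70–80,155–190), and the right view shows both white chips held side by side at (580,250). Carrying the pair to the shaker.

Emit:
{"name": "jog_arm", "arguments": {"motion": [{"dp":[0,0,40],"angular":[0,0,0],"jaw":30},{"dp":[0,0,75],"angular":[0,0,0],"jaw":30},{"dp":[0,-10,90],"angular":[0,0,-0.14],"jaw":30},{"dp":[0,-35,90],"angular":[0,0,-0.28],"jaw":30},{"dp":[3,-65,90],"angular":[0,0,-0.42],"jaw":30}]}}

```text
time_s: 40.75
eef_pos: [0.5764, -0.0137, 0.1908]
orientation: [-0.663, -3.07, -0.0]
wrist_force: [-0.1, -0.9, -0.6]
finger_gap: 0.0358
finger_force: 15.0
```

Emit:
{"name": "jog_arm", "arguments": {"motion": [{"dp":[1,-30,0],"angular":[0,0,-0.14],"jaw":30},{"dp":[3,-60,0],"angular":[0,0,-0.28],"jaw":30},{"dp":[5,-90,0],"angular":[0,0,-0.42],"jaw":30},{"dp":[7,-120,0],"angular":[0,0,-0.56],"jaw":30},{"dp":[8,-150,0],"angular":[0,0,-0.7],"jaw":30}]}}

```text
time_s: 41.25
eef_pos: [0.5842, -0.1648, 0.1897]
orientation: [-1.678, -2.653, 0.0]
wrist_force: [-0.3, 0.0, -0.2]
finger_gap: 0.0353
finger_force: 15.0
```

Emit:
{"name": "jog_arm", "arguments": {"motion": [{"dp":[1,-30,0],"angular":[0,0,-0.14],"jaw":30},{"dp":[3,-55,0],"angular":[0,0,-0.28],"jaw":30},{"dp":[3,-61,0],"angular":[0,0,-0.307],"jaw":30},{"dp":[3,-61,-20],"angular":[0,0,-0.307],"jaw":30},{"dp":[3,-61,-50],"angular":[0,0,-0.307],"jaw":30}]}}

```text
time_s: 41.75
eef_pos: [0.5888, -0.2251, 0.1418]
orientation: [2.054, 2.374, 0.001]
wrist_force: [1.1, 0.4, -0.4]
finger_gap: 0.0359
finger_force: 15.0
```

Emit:
{"name": "jog_arm", "arguments": {"motion": [{"dp":[0,0,-15],"angular":[0,0,0],"jaw":30},{"dp":[0,0,-27],"angular":[0,0,0],"jaw":30},{"dp":[0,0,-36],"angular":[0,0,0],"jaw":30},{"dp":[0,0,-40],"angular":[0,0,0],"jaw":30},{"dp":[0,0,-40],"angular":[0,0,0],"jaw":30}]}}

```text
time_s: 42.25
eef_pos: [0.588, -0.2248, 0.1011]
orientation: [-2.058, -2.374, 0.0]
wrist_force: [-0.4, -0.4, -0.5]
finger_gap: 0.0358
finger_force: 15.0
```

Emit:
{"name": "jog_arm", "arguments": {"motion": [{"dp":[0,0,0],"angular":[0,0,0],"jaw":42},{"dp":[0,0,0],"angular":[0,0,0],"jaw":45},{"dp":[0,0,0],"angular":[0,0,0],"jaw":45},{"dp":[0,0,30],"angular":[0,0,0],"jaw":45},{"dp":[0,0,75],"angular":[0,0,0],"jaw":60}]}}

```text
time_s: 42.75
eef_pos: [0.586, -0.2239, 0.174]
orientation: [-2.054, -2.368, 0.002]
wrist_force: [0.6, -0.3, 0.1]
finger_gap: 0.0505
finger_force: 0.0
```

Emit:
{"name": "jog_arm", "arguments": {"motion": [{"dp":[15,-15,45],"angular":[0,0,0],"jaw":60},{"dp":[30,-30,80],"angular":[0,0,0],"jaw":60},{"dp":[44,-42,115],"angular":[0,0,0],"jaw":60},{"dp":[44,-42,115],"angular":[0,0,0],"jaw":60},{"dp":[44,-42,115],"angular":[0,0,0],"jaw":60}]}}

```text
time_s: 43.25
eef_pos: [0.6322, -0.2673, 0.2922]
orientation: [2.057, 2.372, 0.001]
wrist_force: [0.1, 1.1, -0.3]
finger_gap: 0.06
finger_force: 0.0
```

Run:
```python
from chips import *
from fit import cloud
print(read_state()["time_s"],read_state()["eef_pos"])
im,d,c,P=frame("wrist"); save(im,"w6.png"); W,C,px=cloud("wrist",im,d,c,P)
m=(W[:,0]>.52)&(W[:,0]<.75)&(W[:,1]>-.33)&(W[:,1]<-.15); S=W[m]
Hd=S[(S[:,2]>.110)&(S[:,2]<.128)]; print("handle",len(Hd),cv2.minAreaRect((Hd[:,:2]*1e3).astype(np.float32)),np.median(Hd[:,2]))
L=S[(S[:,2]>.064)&(S[:,2]<.084)]; print("upper",cv2.minAreaRect((L[:,:2]*1e3).astype(np.float32)))
g=(C.min(1)>90)&(C.max(1)-C.min(1)<70)&(W[:,2]>.012)&(W[:,2]<.09)&m
q=np.zeros(d.shape,np.uint8); q[px[g,1],px[g,0]]=1; n,l,st,ce=cv2.connectedComponentsWithStats(q)
idx=-np.ones(d.shape,int); idx[px[:,1],px[:,0]]=np.arange(len(W))
for i in range(1,n):
    if st[i,4]>40: j=idx[l==i]; print("white",ce[i].round(),st[i,4],np.median(W[j],0).round(3),np.median(C[j],0))
```

```text
43.25 [ 0.63220272 -0.26726268  0.29218458]
handle 938 ((645.1170654296875, -229.3145294189453), (13.942283630371094, 61.13309860229492), 7.646582126617432) 0.11911471613858571
upper ((623.9624633789062, -232.51876831054688), (127.26823425292969, 62.48129653930664), 8.026442527770996)
white [329. 166.] 140 [ 0.683 -0.239  0.074] [174. 207. 192.]
white [281. 153.] 253 [ 0.627 -0.23   0.028] [207. 200. 177.]
white [252. 184.] 119 [ 0.596 -0.266  0.071] [146. 175. 162.]
```

Emit:
{"name": "jog_arm", "arguments": {"motion": [{"dp":[13,20,-20],"angular":[0,0,0],"jaw":60},{"dp":[13,38,-50],"angular":[0,0,0],"jaw":60},{"dp":[13,38,-90],"angular":[0,0,0],"jaw":60},{"dp":[13,38,-125],"angular":[0,0,0],"jaw":60},{"dp":[13,38,-145],"angular":[0,0,0],"jaw":60}]}}

```text
time_s: 43.8
eef_pos: [0.6417, -0.2265, 0.1402]
orientation: [-2.052, -2.368, 0.003]
wrist_force: [0.3, 0.8, -0.1]
finger_gap: 0.0597
finger_force: 0.0
```

Emit:
{"name": "jog_arm", "arguments": {"motion": [{"dp":[0,0,-12],"angular":[0,0,0],"jaw":60},{"dp":[0,0,-22],"angular":[0,0,0],"jaw":60},{"dp":[0,0,-29],"angular":[0,0,0],"jaw":60},{"dp":[0,0,-33],"angular":[0,0,0],"jaw":60},{"dp":[0,0,-33],"angular":[0,0,0],"jaw":40}]}}

```text
time_s: 44.3
eef_pos: [0.645, -0.229, 0.1133]
orientation: [2.058, 2.373, 0.0]
wrist_force: [-0.6, 0.4, -0.6]
finger_gap: 0.0543
finger_force: 0.0
```

Emit:
{"name": "jog_arm", "arguments": {"motion": [{"dp":[0,0,0],"angular":[0,0,0],"jaw":5},{"dp":[0,0,0],"angular":[0,0,0],"jaw":5},{"dp":[0,0,0],"angular":[0,0,0],"jaw":5},{"dp":[0,0,0],"angular":[0,0,0],"jaw":5},{"dp":[0,0,0],"angular":[0,0,0],"jaw":5}], "force": 40}}

```text
time_s: 44.8
eef_pos: [0.6449, -0.2289, 0.1133]
orientation: [2.058, 2.373, -0.0]
wrist_force: [-2.1, 0.5, 1.0]
finger_gap: 0.0142
finger_force: 1.5
```

Emit:
{"name": "jog_arm", "arguments": {"motion": [{"dp":[0,0,3],"angular":[0,0,0],"jaw":5},{"dp":[0,0,15],"angular":[0,0,0],"jaw":5},{"dp":[0,0,40],"angular":[0,0,0],"jaw":5},{"dp":[0,0,75],"angular":[0,0,0],"jaw":5},{"dp":[0,0,100],"angular":[0,0,0],"jaw":5}]}}

```text
time_s: 45.3
eef_pos: [0.6453, -0.2291, 0.216]
orientation: [2.057, 2.372, 0.001]
wrist_force: [0.2, -0.0, -2.4]
finger_gap: 0.0136
finger_force: 40.0
```

Emit:
{"name": "jog_arm", "arguments": {"motion": [{"dp":[-6,15,20],"angular":[0,0,0.14],"jaw":5},{"dp":[-15,40,22],"angular":[0,0,0.28],"jaw":5},{"dp":[-25,70,22],"angular":[0,0,0.42],"jaw":5},{"dp":[-35,100,22],"angular":[0,0,0.56],"jaw":5},{"dp":[-45,130,22],"angular":[0,0,0.7],"jaw":5}]}}

```text
time_s: 45.8
eef_pos: [0.5993, -0.0978, 0.2359]
orientation: [1.111, 2.938, 0.0]
wrist_force: [0.1, 0.9, -2.7]
finger_gap: 0.0136
finger_force: 40.0
```

Run:
```python
from h import *
s=read_state(); print(s["time_s"],s["eef_pos"],s["wrist_force"],s["orientation"])
```

```text
45.8 [ 0.59927775 -0.09782573  0.23587902] [ 0.12435474  0.92967941 -2.74185567] [1.11140565e+00 2.93795604e+00 1.46917715e-04]
```

Emit:
{"name": "jog_arm", "arguments": {"motion": [{"dp":[-20,32,0],"angular":[0,0,0.14],"jaw":5},{"dp":[-40,64,0],"angular":[0,0,0.28],"jaw":5},{"dp":[-60,96,0],"angular":[0,0,0.42],"jaw":5},{"dp":[-80,128,0],"angular":[0,0,0.56],"jaw":5},{"dp":[-95,155,0],"angular":[0,0,0.7],"jaw":5}]}}

```text
time_s: 46.3
eef_pos: [0.5035, 0.0576, 0.2358]
orientation: [0.036, 3.141, 0.0]
wrist_force: [0.3, 0.1, -2.6]
finger_gap: 0.0133
finger_force: 40.0
```

Emit:
{"name": "jog_arm", "arguments": {"motion": [{"dp":[-11,18,0],"angular":[0,0,0.027],"jaw":5},{"dp":[-12,20,-10],"angular":[0,0,0.027],"jaw":5},{"dp":[-12,20,-25],"angular":[0,0,0.027],"jaw":5},{"dp":[-12,20,-40],"angular":[0,0,0.027],"jaw":5},{"dp":[-12,20,-50],"angular":[0,0,0.027],"jaw":5}]}}

```text
time_s: 46.8
eef_pos: [0.4927, 0.0756, 0.1841]
orientation: [-0.004, -3.141, 0.0]
wrist_force: [-0.9, -0.1, -3.3]
finger_gap: 0.0134
finger_force: 40.0
```

Emit:
{"name": "jog_arm", "arguments": {"motion": [{"dp":[0,0,-5],"angular":[0.13,0,0],"jaw":5},{"dp":[0,0,-10],"angular":[0.27,0,0],"jaw":5},{"dp":[0,0,-17],"angular":[0.4,0,0],"jaw":5},{"dp":[0,0,-21],"angular":[0.53,0,0],"jaw":5},{"dp":[0,0,-21],"angular":[0.65,0,0],"jaw":5}]}}

```text
time_s: 47.3
eef_pos: [0.4935, 0.0747, 0.1641]
orientation: [0.005, 2.974, 1.008]
wrist_force: [0.1, -0.5, -2.8]
finger_gap: 0.0133
finger_force: 40.0
```

Emit:
{"name": "jog_arm", "arguments": {"motion": [{"dp":[0,0,0],"angular":[0.1,0,0],"jaw":5},{"dp":[0,6,0],"angular":[0.2,0,0],"jaw":5},{"dp":[0,-4,0],"angular":[0.25,0,0],"jaw":5},{"dp":[0,6,0],"angular":[0.3,0,0],"jaw":5},{"dp":[0,0,0],"angular":[0.3,0,0],"jaw":5}]}}

```text
time_s: 47.8
eef_pos: [0.4926, 0.0755, 0.1629]
orientation: [-0.005, -2.791, -1.436]
wrist_force: [0.0, -0.1, -3.4]
finger_gap: 0.0134
finger_force: 40.0
```

```bash
python3 chk.py; python3 col.py
```

```text
47.8 [0.4926 0.0755 0.1629] [-0.005 -2.791 -1.436] [ 0.04 -0.08 -3.41] [-0.54  0.37  1.88  0.77  1.53 -2.41]
scene blob mould [ 69. -80.] ext [47. 53.] zmax 32.1 rgb [116. 110.  94.] 229
scene blob mould [-38.  85.] ext [53. 30.] zmax 31.8 rgb [36. 46. 64.] 189
scene blob mould [42. 91.] ext [32. 16.] zmax 31.7 rgb [38.  53.  70.5] 114
scene floor visible px by quarter [-x/+x][-y/+y] [[833.0, 1193.0], [1110.0, 1296.0]]
top blob mould [ 70. -70.] ext [100.  13.] zmax 32.8 rgb [154.  151.5 139.5] 60
top blob mould [ 61. -99.] ext [42. 34.] zmax 32.3 rgb [141.  140.5 128.5] 128
top blob mould [37. 82.] ext [23. 14.] zmax 32.0 rgb [ 36.5  73.5 116. ] 66
top blob mould [-43.  81.] ext [56. 35.] zmax 133.8 rgb [28. 62. 96.] 85
top floor visible px by quarter [-x/+x][-y/+y] [[469.0, 624.0], [493.0, 1130.0]]
scene blue [324. 269.] 86 mould [-32.  83.  29.] z 23.0 33.0
scene blue [295. 284.] 63 mould [43. 87. 29.] z 26.0 33.0
top blue [213. 196.] 60 mould [38. 84. 29.] z 16.0 35.0
top blue [210. 223.] 50 mould [-34.  85.  29.] z 24.0 35.0
top blue [212. 232.] 11 mould [-57.  80.  29.] z 25.0 31.0
```

Emit:
{"name": "jog_arm", "arguments": {"motion": [{"dp":[0,6,0],"angular":[0.05,0,0],"jaw":5},{"dp":[0,-4,0],"angular":[0.08,0,0],"jaw":5},{"dp":[0,6,0],"angular":[0.1,0,0],"jaw":5},{"dp":[0,-2,0],"angular":[0.1,0,0],"jaw":5},{"dp":[0,0,0],"angular":[0.1,0,0],"jaw":5}]}}

```text
time_s: 48.5
eef_pos: [0.4933, 0.075, 0.1641]
orientation: [-0.003, -2.719, -1.573]
wrist_force: [0.1, -0.6, -2.6]
finger_gap: 0.0132
finger_force: 40.1
```

```bash
python3 chk.py
```

```text
48.5 [0.4933 0.075  0.1641] [-0.003 -2.719 -1.573] [ 0.06 -0.63 -2.65] [-0.57  0.43  1.87  0.82  1.59 -2.46]
scene blob mould [ 69. -80.] ext [48. 55.] zmax 32.1 rgb [116. 111.  96.] 225
scene blob mould [-38.  85.] ext [52. 30.] zmax 31.6 rgb [36. 47. 63.] 185
scene blob mould [42. 90.] ext [34. 17.] zmax 31.6 rgb [38. 53. 72.] 113
scene floor visible px by quarter [-x/+x][-y/+y] [[813.0, 1199.0], [1098.0, 1301.0]]
top blob mould [ 70. -70.] ext [100.  18.] zmax 105.5 rgb [155. 153. 141.] 55
top blob mould [ 61. -96.] ext [42. 34.] zmax 32.3 rgb [144.  144.5 132. ] 128
top blob mould [37. 82.] ext [24. 14.] zmax 32.8 rgb [ 37.   74.  117.5] 66
top blob mould [-41.  86.] ext [44. 31.] zmax 147.9 rgb [ 29.  75. 100.] 34
top blob mould [-55. -83.] ext [11. 18.] zmax 28.4 rgb [86.  79.5 69.5] 36
top floor visible px by quarter [-x/+x][-y/+y] [[492.0, 461.0], [515.0, 1100.0]]
```

Emit:
{"name": "jog_arm", "arguments": {"motion": [{"dp":[0,6,0],"angular":[0.0,0,0],"jaw":5},{"dp":[5,16,0],"angular":[0.06,0,0],"jaw":5},{"dp":[5,6,0],"angular":[0.1,0,0],"jaw":5},{"dp":[5,16,0],"angular":[0.15,0,0],"jaw":5},{"dp":[5,10,0],"angular":[0.15,0,0],"jaw":5}]}}

```text
time_s: 49.1
eef_pos: [0.4969, 0.0873, 0.1634]
orientation: [-0.003, -2.588, -1.774]
wrist_force: [-1.3, -0.1, -2.8]
finger_gap: 0.0133
finger_force: 40.1
```

Emit:
{"name": "jog_arm", "arguments": {"motion": [{"dp":[0,8,0],"angular":[0.0,0,0],"jaw":5},{"dp":[0,-4,0],"angular":[0.04,0,0],"jaw":5},{"dp":[0,8,0],"angular":[0.04,0,0],"jaw":5},{"dp":[0,-4,0],"angular":[0.04,0,0],"jaw":5},{"dp":[0,0,0],"angular":[0.04,0,0],"jaw":5}]}}

```text
time_s: 49.6
eef_pos: [0.4985, 0.0854, 0.1644]
orientation: [0.002, 2.558, 1.823]
wrist_force: [0.4, 0.2, -2.3]
finger_gap: 0.0135
finger_force: 40.1
```

```bash
python3 chk.py
```

```text
49.6 [0.4985 0.0854 0.1644] [2.000e-03 2.558e+00 1.823e+00] [ 0.37  0.24 -2.35] [-0.58  0.54  1.84  0.92  1.69 -2.52]
scene blob mould [-37. -79.] ext [54. 81.] zmax 91.9 rgb [78. 75. 67.] 61
scene blob mould [ 69. -81.] ext [49. 58.] zmax 32.5 rgb [119.  113.5  98.5] 226
scene blob mould [-38.  85.] ext [54. 31.] zmax 31.8 rgb [36. 46. 63.] 189
scene blob mould [41. 90.] ext [34. 16.] zmax 31.0 rgb [39. 53. 72.] 113
scene floor visible px by quarter [-x/+x][-y/+y] [[715.0, 1187.0], [1104.0, 1293.0]]
top blob mould [ 73. -70.] ext [97. 16.] zmax 271.4 rgb [154.5 152.5 143.5] 42
top blob mould [ 61. -99.] ext [95. 34.] zmax 32.8 rgb [148.  147.5 136. ] 120
top blob mould [38. 82.] ext [66. 39.] zmax 174.0 rgb [ 35.5  75.  121.5] 62
top floor visible px by quarter [-x/+x][-y/+y] [[5.0, 24.0], [477.0, 902.0]]
```

Emit:
{"name": "jog_arm", "arguments": {"motion": [{"dp":[0,3,5],"angular":[-0.14,0,0],"jaw":5},{"dp":[0,10,15],"angular":[-0.28,0,0],"jaw":5},{"dp":[0,25,30],"angular":[-0.42,0,0],"jaw":5},{"dp":[0,50,50],"angular":[-0.56,0,0],"jaw":5},{"dp":[0,80,70],"angular":[-0.7,0,0],"jaw":5}]}}

```text
time_s: 50.2
eef_pos: [0.4979, 0.1663, 0.2356]
orientation: [0.006, 3.027, 0.83]
wrist_force: [-0.2, 0.2, -2.6]
finger_gap: 0.0135
finger_force: 40.0
```

```bash
python3 chk.py
```

```text
50.2 [0.4979 0.1663 0.2356] [0.006 3.027 0.83 ] [-0.24  0.16 -2.62] [-0.2   0.08  1.86  0.54  1.34 -1.93]
scene blob mould [-45. -77.] ext [32. 16.] zmax 28.4 rgb [108. 103.  90.] 85
scene blob mould [ 69. -80.] ext [49. 56.] zmax 32.8 rgb [117. 110.  96.] 230
scene blob mould [-47. -43.] ext [35. 19.] zmax 29.0 rgb [110. 104.  91.] 93
scene blob mould [-38.  85.] ext [54. 31.] zmax 31.6 rgb [32. 40. 53.] 187
scene blob mould [41. 91.] ext [33. 15.] zmax 31.4 rgb [38. 54. 71.] 113
scene floor visible px by quarter [-x/+x][-y/+y] [[969.0, 1197.0], [1108.0, 1302.0]]
top blob mould [-50. -86.] ext [111.  21.] zmax 462.1 rgb [144. 145. 137.] 77
top blob mould [-45. -55.] ext [122.  38.] zmax 585.0 rgb [134.5 137.  135. ] 36
top blob mould [-62.  76.] ext [100.  90.] zmax 533.4 rgb [13.  30.  46.5] 20
top floor visible px by quarter [-x/+x][-y/+y] [[249.0, 187.0], [160.0, 88.0]]
```

All eight chips are down: two, one, three and two per quarter, all in a single layer. Returning the shaker to its mat.

Emit:
{"name": "jog_arm", "arguments": {"motion": [{"dp":[0,0,2],"angular":[-0.135,0,0],"jaw":5},{"dp":[0,0,5],"angular":[-0.27,0,0],"jaw":5},{"dp":[0,0,8],"angular":[-0.405,0,0],"jaw":5},{"dp":[0,0,8],"angular":[-0.54,0,0],"jaw":5},{"dp":[0,0,8],"angular":[-0.54,0,0],"jaw":5}]}}

```text
time_s: 50.8
eef_pos: [0.4969, 0.168, 0.2417]
orientation: [0.004, -3.14, 0.001]
wrist_force: [0.0, 0.6, -2.0]
finger_gap: 0.0133
finger_force: 40.0
```

Emit:
{"name": "jog_arm", "arguments": {"motion": [{"dp":[10,-25,0],"angular":[0,0,-0.14],"jaw":5},{"dp":[20,-55,0],"angular":[0,0,-0.28],"jaw":5},{"dp":[30,-85,0],"angular":[0,0,-0.42],"jaw":5},{"dp":[40,-115,0],"angular":[0,0,-0.56],"jaw":5},{"dp":[50,-150,0],"angular":[0,0,-0.7],"jaw":5}]}}

```text
time_s: 51.3
eef_pos: [0.547, 0.0147, 0.2407]
orientation: [-1.087, -2.943, -0.007]
wrist_force: [0.3, 0.9, -2.0]
finger_gap: 0.0135
finger_force: 40.0
```

Emit:
{"name": "jog_arm", "arguments": {"motion": [{"dp":[12,-32,0],"angular":[0,0,-0.14],"jaw":5},{"dp":[24,-64,0],"angular":[0,0,-0.28],"jaw":5},{"dp":[36,-96,0],"angular":[0,0,-0.42],"jaw":5},{"dp":[48,-128,0],"angular":[0,0,-0.56],"jaw":5},{"dp":[60,-160,0],"angular":[0,0,-0.7],"jaw":5}]}}

```text
time_s: 51.8
eef_pos: [0.6069, -0.146, 0.2405]
orientation: [-2.031, -2.39, -0.006]
wrist_force: [0.1, 0.8, -2.5]
finger_gap: 0.013
finger_force: 40.0
```

Emit:
{"name": "jog_arm", "arguments": {"motion": [{"dp":[14,-32,0],"angular":[0,0,-0.027],"jaw":5},{"dp":[28,-64,0],"angular":[0,0,-0.027],"jaw":5},{"dp":[37,-85,0],"angular":[0,0,-0.027],"jaw":5},{"dp":[37,-85,-15],"angular":[0,0,-0.027],"jaw":5},{"dp":[37,-85,-45],"angular":[0,0,-0.027],"jaw":5}]}}

```text
time_s: 52.3
eef_pos: [0.6449, -0.2308, 0.1975]
orientation: [2.06, 2.37, 0.007]
wrist_force: [0.7, -0.2, -2.3]
finger_gap: 0.0135
finger_force: 40.0
```

Emit:
{"name": "jog_arm", "arguments": {"motion": [{"dp":[0,0,-25],"angular":[0,0,0],"jaw":5},{"dp":[0,0,-45],"angular":[0,0,0],"jaw":5},{"dp":[0,0,-60],"angular":[0,0,0],"jaw":5},{"dp":[0,0,-70],"angular":[0,0,0],"jaw":5},{"dp":[0,0,-76],"angular":[0,0,0],"jaw":5}]}}

```text
time_s: 52.8
eef_pos: [0.6441, -0.2287, 0.1198]
orientation: [-2.057, -2.372, -0.001]
wrist_force: [1.0, 0.7, -2.9]
finger_gap: 0.0136
finger_force: 40.0
```

Emit:
{"name": "jog_arm", "arguments": {"motion": [{"dp":[0,0,-2],"angular":[0,0,0],"jaw":5},{"dp":[0,0,-4],"angular":[0,0,0],"jaw":5},{"dp":[0,0,-6],"angular":[0,0,0],"jaw":5},{"dp":[0,0,-8],"angular":[0,0,0],"jaw":5},{"dp":[0,0,-8],"angular":[0,0,0],"jaw":5}]}}

```text
time_s: 53.3
eef_pos: [0.6451, -0.2289, 0.1134]
orientation: [2.058, 2.373, 0.0]
wrist_force: [0.1, -0.5, -2.1]
finger_gap: 0.0135
finger_force: 40.0
```

Emit:
{"name": "jog_arm", "arguments": {"motion": [{"dp":[0,0,-1],"angular":[0,0,0],"jaw":5},{"dp":[0,0,-1],"angular":[0,0,0],"jaw":5},{"dp":[0,0,-1.5],"angular":[0,0,0],"jaw":5},{"dp":[0,0,-1.5],"angular":[0,0,0],"jaw":5},{"dp":[0,0,-1.5],"angular":[0,0,0],"jaw":5}]}}

```text
time_s: 53.8
eef_pos: [0.6454, -0.2291, 0.1132]
orientation: [2.057, 2.373, 0.0]
wrist_force: [-3.0, 1.8, 7.1]
finger_gap: 0.0132
finger_force: 40.0
```

Contact. Release and retreat.

Emit:
{"name": "jog_arm", "arguments": {"motion": [{"dp":[0,0,1],"angular":[0,0,0],"jaw":40},{"dp":[0,0,1],"angular":[0,0,0],"jaw":60},{"dp":[0,0,1],"angular":[0,0,0],"jaw":60},{"dp":[0,0,3],"angular":[0,0,0],"jaw":60},{"dp":[0,0,40],"angular":[0,0,0],"jaw":60}]}}

```text
time_s: 54.3
eef_pos: [0.6416, -0.2272, 0.1459]
orientation: [-2.051, -2.365, 0.003]
wrist_force: [-0.6, 0.2, -0.6]
finger_gap: 0.0513
finger_force: 0.0
```

Emit:
{"name": "jog_arm", "arguments": {"motion": [{"dp":[0,0,45],"angular":[0,0,0],"jaw":60},{"dp":[0,0,90],"angular":[0,0,0],"jaw":60},{"dp":[-5,-20,130],"angular":[0,0,0],"jaw":60},{"dp":[-13,-38,140],"angular":[0,0,0],"jaw":60},{"dp":[-13,-38,140],"angular":[0,0,0],"jaw":60}]}}

```text
time_s: 54.8
eef_pos: [0.6318, -0.2698, 0.2941]
orientation: [2.058, 2.367, -0.0]
wrist_force: [-0.4, -0.5, -0.4]
finger_gap: 0.0601
finger_force: 0.0
```

```bash
python3 chk.py
python3 - <<'E'
from chips import *
from fit import cloud
im,d,c,P=frame("wrist"); W,C,px=cloud("wrist",im,d,c,P)
m=(W[:,0]>.52)&(W[:,0]<.75)&(W[:,1]>-.33)&(W[:,1]<-.15); S=W[m]
Hd=S[(S[:,2]>.110)&(S[:,2]<.128)]; print("handle",len(Hd),cv2.minAreaRect((Hd[:,:2]*1e3).astype(np.float32)),np.median(Hd[:,2]))
a=frame("scene")[0]; b=frame("top")[0]
save(np.hstack([cv2.resize(a[130:330,150:390],(400,380)),cv2.resize(b[110:290,170:460],(400,380))]),"fin.png")
E
```

```text
54.8 [ 0.6318 -0.2698  0.2941] [ 2.058  2.367 -0.   ] [-0.35 -0.46 -0.35] [-0.58  0.4   1.27 -0.    1.47 -0.71]
scene blob mould [-42. -77.] ext [32. 15.] zmax 28.1 rgb [107. 104.  91.] 80
scene blob mould [ 69. -81.] ext [49. 57.] zmax 32.4 rgb [110.5 105.   90.5] 222
scene blob mould [-47. -43.] ext [32. 16.] zmax 28.3 rgb [109. 107.  94.] 91
scene blob mould [-39.  85.] ext [53. 31.] zmax 31.7 rgb [38. 55. 77.] 185
scene blob mould [42. 91.] ext [32. 15.] zmax 31.4 rgb [37. 51. 67.] 115
scene floor visible px by quarter [-x/+x][-y/+y] [[1111.0, 1194.0], [1089.0, 1302.0]]
top blob mould [ 70. -70.] ext [27. 13.] zmax 31.5 rgb [153.  150.5 138. ] 56
top blob mould [ 61. -97.] ext [42. 34.] zmax 32.4 rgb [141.5 141.  130.5] 132
top blob mould [37. 82.] ext [25. 14.] zmax 33.5 rgb [ 36.   74.  116.5] 66
top blob mould [-44.  77.] ext [41. 27.] zmax 32.3 rgb [ 37.   72.5 114. ] 136
top blob mould [-48. -87.] ext [27. 18.] zmax 28.9 rgb [155. 157. 155.] 78
top blob mould [-52. -51.] ext [25. 18.] zmax 28.9 rgb [156. 157. 156.] 79
top floor visible px by quarter [-x/+x][-y/+y] [[1296.0, 1275.0], [1234.0, 1333.0]]
handle 966 ((645.6014404296875, -229.32199096679688), (14.069120407104492, 61.62053680419922), 7.929227352142334) 0.11910062293976661
```

View pics/fin.png

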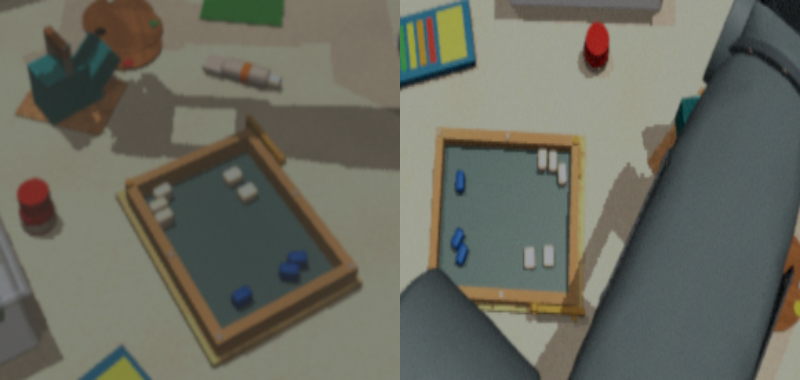

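The final view shows eight chips lying separately: whites at (545–562,160–175) and (530–548,257), and blues at (460,182) and (458–462,238–255). Every quarter has at least one, the gate and hook are shut, and the shaker stands upright on its cork mat. Handing in.

```bash
python3 -c "
from cell import *
print(finish_job())"
```

```text
the job is handed in; nothing more can be done
None
```

I handed the job in with the gate shut, the hook down over its pin, all eight chips in one layer with at least one well out in every quarter, and the shaker upright on its cork mat; the near-right quarter came out empty on the first pour, so I set the shaker on its mat, put two white chips back in and poured again, and a fast chip pick-up once read 111 N at the wrist (limit 120 N).

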